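# Jog a rotary sealer's dial with its loose hand crank

### The job

Bring the tub on the sealer's dial under the sealing head by hand: take the loose crank from the steel tray, fit it fully home on the flat-sided end of the dial's spindle and let go of it, then take it by its turning handle and wind the dial round until the tub stands squarely under the head's round press plate. Then lift the crank off without turning the dial out of place, lay it back flat in the tray, and leave the other things on the bench where they are.

Things in the scene. Friction and masses are not known exactly. Their poses are not given: they have to be found in the camera images.
- crank_hub (a point): Loose cast crank of bare metal, 0.45 kg, flat on its underside in the tray. Its hub is a block 42 mm (along the arm) x 40 mm (across) x 48 mm high; this point is the hub's centre, 24 mm above the underside. x points from the hub along the arm, z up. The arm: a flat bar 24 mm wide, 12 mm thick, flush with the underside, ending 94 mm from the hub's axis.
- crank_socket (a point): Mouth of the keyed socket in the crank's underside, on the hub's axis, level with the underside; axes as for the hub. The socket is 30 mm deep, 28 mm long along x and 18 mm wide along y, and fits the shaft either way round (half a turn makes no difference).
- crank_grip (a point): Middle of the crank's handle: an upright black round grip 26 mm in diameter that turns freely on its pin, 80 mm from the hub's axis along the hub's x. It reaches from 16 to 78 mm above the crank's underside; this point is 46 mm above it. Axes as for the hub.
- shaft_top (a point): Upright spindle in the middle of the sealer's dial, a level metal disc 444 mm across: centre of the top of its bare steel stub. The stub is 26 mm in diameter, 28 mm high, with two flats 16 mm apart; its last 8 mm taper in by 2.5 mm all round. x runs along the flats (level), y square to them. The crank goes on from above when its x lies along this x or opposite to it. Spindle and dial turn as one.
- shaft_seat (a point): Centre of the foot of that stub, on a round collar 42 mm across that turns with it, 28 mm below the stub's top and 13 mm above the dial; axes as for shaft_top. With the crank fully home its underside rests here, the hub's centre 24 mm above this point.
- dial (a joint): Turn of the dial and its spindle in rad, growing counter-clockwise seen from above; 0 when the tub is right under the head. It starts at -2.6 to -1.1 (so turn counter-clockwise), has no stops, turns stiffly (0.2 N m and 0.25 N m per rad/s more: some 3 to 8 N at the crank's handle) and stays where it is left.
- tub_lid (a point): The white tub with a metal lid, 81 mm across, held in one of the dial's six nests (the other five are empty, dark); centre of its lid's top, 180 mm from the spindle's axis and 21 mm above the dial. It turns with the dial.
- head_plate (a point): Sealing head of the machine, fixed: centre of the underside of its round metal press plate, 76 mm across, on a rod under a bracket from a column beyond the dial's edge; 180 mm from the spindle's axis, 73 mm above the dial. The tub's lid must come to stand straight below this point.
- tray_floor (a point): Shallow steel tray fixed on the bench, 240 mm (x) by 180 mm (y) outside, rim 12 mm above the bench, floor 4 mm thick: centre of the floor's top side; x along the long side.
- spare_tub_mid (a point): Bystander: a second white tub with a metal lid, 81 mm across, 64 mm high, on the bench; its centre.
- tape_mid (a point): Bystander: roll of brown packing tape lying flat on the bench, 104 mm in diameter, 48 mm high; its centre.
- wrench_grip (a point): Bystander: flat steel spanner 180 mm long lying on the bench; a point on its shank 36 mm from its middle, towards the ring end.
Not all that is in view belongs to the job. Leave any yellow look-alike of the part that bears crank_hub alone.

How it is judged:
On the way, in this order (a step that is already met when the one before it is completed fails the run):
1. the crank is fully home on the spindle and let go (horizontal distance between crank_hub and shaft_top below 0.004 m and z of crank_hub in the frame of shaft_top below 0 m and angle between crank_hub's own z axis and vertical below 0.08 rad and angle between the x axis of crank_hub and the x axis of shaft_top, either way round below 0.15 rad and contact force between the fingers and crank below 0.3 N), for 0.2 s.
2. the crank, still on the spindle, is taken by its handle before the tub has come under the head (contact force between the fingers and crank_handle above 0.5 N and horizontal distance between crank_hub and shaft_top below 0.005 m and z of crank_hub in the frame of shaft_top below 0.01 m and horizontal distance between tub_lid and head_plate above 0.03 m), for 0.05 s.
3. with the crank on the spindle, the tub comes to stand under the head, within 7 mm (horizontal distance between crank_hub and shaft_top below 0.005 m and z of crank_hub in the frame of shaft_top below 0.01 m and horizontal distance between tub_lid and head_plate below 0.007 m), for 0.2 s.
At the end, for the whole second after the job is handed in: The tub stands under the press plate, centres within 8 mm seen from above, dial at rest; the crank lies flat, right way up and at rest in the tray, hub and handle inside the rim; the spare tub, tape roll and spanner are within 20 mm of their starts (horizontal distance between tub_lid and head_plate below 0.008 m and x of crank_hub in the frame of tray_floor between -0.1 and 0.1 m and y of crank_hub in the frame of tray_floor between -0.075 and 0.075 m and x of crank_grip in the frame of tray_floor between -0.107 and 0.107 m and y of crank_grip in the frame of tray_floor between -0.077 and 0.077 m and z of crank_hub in the frame of tray_floor below 0.027 m and angle between crank_hub's own z axis and vertical below 0.06 rad and linear speed of crank below 0.02 m/s and velocity of joint dial between -0.02 and 0.02 rad/s and distance of each of spare_tub_mid, tape_mid, wrench_grip from where it was at the start of the episode below 0.02 m); the robot touches nothing.
It fails at once if a bystander (spare tub, tape roll, spanner) is moved more than 30 mm (distance of any of spare_tub_mid, tape_mid, wrench_grip from where it was at the start of the episode above 0.03 m).
It also fails if it takes over 70 s, if anything falls off the work surface, if the arm or the gripper's body presses on something with over 40 N, if the wrist force passes 120 N, or if a joint passes its speed limit or range.

### The arm

A 6-joint arm with a two-finger parallel gripper is mounted at the origin on the work surface. World frame = base frame: x ahead of the robot, y to its left, z up, the work surface at z = 0. Lengths are in m, angles in rad, forces in N, time in s.
With the tool pointing down it reaches from about 0.25 to 0.775 m from the base axis. Payload 4 kg.
Tool frame: the origin (TCP) lies midway between the tips of the shut fingers; the grasp point (between the pads) lies 19 mm behind it (robot.tcp_to_grasp is the distance from the TCP to the grasp point, in m); z points along the fingers, x is the direction in which the jaws open and shut, and the axes are right-handed (so a half turn about z gives the same grasp; the last joint's range is limited). The gripper opens to 94 mm and grips with 3 to 60 N. Pads are 16 mm wide; open, the fingers measure 119 mm over their backs; the gripper's body (75 mm by 177 mm) begins 78 mm behind the grasp point.
Start: joints at [-1.404, 0.087, 1.371, -0, 1.684, -0.103], TCP at [0.147, -0.53, 0.206] pointing down, gripper open.
Joint ranges: [-3.1, 3.1], [-0.76, 2.03], [0.27, 2.55], [-1.08, 4.22], [0.17, 2.65], [-2.57, 2.57]. Speed limits (rad/s): [2.79, 2.79, 3.14, 3.14, 3.14, 3.14].

### API

Orientations are given as [roll, pitch, yaw] about the fixed x, y, z axes, in that order (R = Rz(yaw) Ry(pitch) Rx(roll)).
In Python, from bench import get_obs, vision, robot gives the robot as it stands.
- The arm moves only by the tool servo_tool, never from a script. Its argument "targets" is text: rows parted by semicolons, each of 7 numbers parted by spaces: the opening, from 0 (shut) to 1 (fully open), then the shift along the tool's x, y, z as a fraction of full scale, then the turn, a rotation vector about the tool's x, y, z as a fraction of full scale. A call has 1 to 12 rows; each row is the pose to reach, as a shift and turn from the pose commanded when the call began, along the tool's axes at that moment, turning the shorter way round; what a row does not reach only later rows make up. Full scale, the value 1, is 0.25 m for a shift and pi rad for a turn. A row lasts 1/12 s, in which the tool goes at most 41.7 mm and 7.16 degrees, less where a joint would pass 70% of its speed; a pose out of reach is approached as far as the arm can. A call with a number of a shift or a turn outside -1 to 1 is refused whole. A call with a gripper value outside its range is refused whole. The fingers move at their own pace and stop on an object; the grip force is fixed at half the most. Time passes only in rows, so rows that repeat a pose let the fingers close. It gives the time, the measured TCP pose, the force and the opening at its end, in the units of the state.
- get_obs(): the state, without advancing time (a new reading comes with each control period).
- vision.snapshot(name): name is "scene" or "top" or "wrist"; returns a dict with "image" (480x640x3 uint8, red, green, blue), "mtx" (3x3 intrinsics, pixels), "world_from_camera" (4x4, takes a point from camera to world coordinates); the wrist camera has in their place "T_tool_cam" (4x4, takes a point from camera to tool coordinates, whose origin is the TCP and whose axes are the tool frame's). Camera axes: x right, y down, z forward; pixel columns grow to the right and rows downward; lengths in m; the calibration is good to about 2 mm. A picture is of the moment at which its call begins: read the wrist's pose just before it. There is no depth.
- robot.close_job(): hands the job in, once; it reports no verdict.
The state is a dict: "time": time; "joint_positions": joint angles; "qvel": joint speeds; "joint_torque": joint torques, N m; "tool_pos": TCP position; "ee_rot": TCP orientation; "wrist_force": force on the tool from outside, world axes, zero at the start; "wrist_torque": the same for the moment, N m; "width": finger opening in m.
Only numpy, scipy, OpenCV 4.12 (cv2) and the standard library are available. Lean on these libraries where they do the work, as an engineer would, in place of code of your own. Each camera call takes 0.05 s, during which the arm holds its last target.

## Working session

There is one attempt and no reset: what is moved stays moved. The work goes in short steps, Python scripts to look and compute and a tool call to move; the robot and the scene stay as the last step left them, time stands still between calls to the robot, and variables do not carry over. Pictures are saved under pics/ and viewed, and the job is handed in when it is done.

Besides the shell and the picture viewer there is one more tool, called as a command line: name --argument value ..., lists and objects as JSON in quotes. servo_tool: Moves the arm, as the interface text tells. Its arguments: {"type":"object","properties":{"targets":{"type":"string"}},"required":["targets"]}

```bash
mkdir -p pics; ls; cat > h.py <<'E'
import numpy as np, cv2
from bench import get_obs, vision, robot
from scipy.spatial.transform import Rotation as R
def snap(cam,fn):
    o=get_obs(); s=vision.snapshot(cam)
    cv2.imwrite(f'pics/{fn}.png',s['image'][:,:,::-1])
    K=np.array(s['mtx'])
    if cam=='wrist':
        T=np.eye(4);T[:3,:3]=R.from_euler('xyz',o['ee_rot']).as_matrix() if len(o['ee_rot'])==3 else None
        T[:3,3]=o['tool_pos'];T=T@np.array(s['T_tool_cam'])
    else: T=np.array(s['world_from_camera'])
    np.savez(f'pics/{fn}.npz',K=K,T=T)
    return s['image'],K,T
def load(fn):
    d=np.load(f'pics/{fn}.npz');return d['K'],d['T']
def pix2w(fn,u,v,z):
    K,T=load(fn);d=T[:3,:3]@np.linalg.solve(K,[u,v,1.]);return T[:3,3]+d*(z-T[2,3])/d[2]
def w2pix(fn,p):
    K,T=load(fn);q=K@(T[:3,:3].T@(np.array(p)-T[:3,3]));return q[:2]/q[2]
E
python3 - <<'E'
from h import *
o=get_obs();print({k:(np.round(v,4).tolist()) for k,v in o.items()})
for c in ['scene','top','wrist']:
    im,K,T=snap(c,c+'0');print(c,K.tolist(),np.round(T,3).tolist())
E
```

```text
pics
{'time': 0.0, 'joint_positions': [-1.4041, 0.088, 1.3722, -0.0, 1.6836, -0.1031], 'qvel': [0.0, -0.0004, 0.0015, -0.0005, -0.0003, -0.0011], 'joint_torque': [-0.0016, -34.0182, -30.2431, 0.0717, 0.0329, -0.0002], 'tool_pos': [0.1465, -0.5296, 0.2043], 'ee_rot': [-3.1414, 0.0022, -1.301], 'wrist_force': [0.1484, -0.5858, 0.7456], 'wrist_torque': [-0.016, -0.0326, 0.0508], 'width': 0.0935}
scene [[515.4636251781833, 0.0, 315.67489366400923], [0.0, 515.4636251781833, 236.06252772051027], [0.0, 0.0, 1.0]] [[0.287, 0.546, -0.787, 1.613], [0.958, -0.147, 0.248, -0.373], [0.02, -0.825, -0.565, 0.953], [0.0, 0.0, 0.0, 1.0]]
top [[559.9019388061254, 0.0, 317.1717088417788], [0.0, 559.9019388061254, 245.16254816437907], [0.0, 0.0, 1.0]] [[0.023, -0.995, 0.095, 0.369], [-1.0, -0.022, 0.019, -0.038], [-0.016, -0.096, -0.995, 1.749], [0.0, 0.0, 0.0, 1.0]]
wrist [[375.9353095210411, 0.0, 319.8891294332619], [0.0, 375.9353095210411, 244.08000370400265], [0.0, 0.0, 1.0]] [[0.268, -0.934, -0.236, 0.215], [-0.964, -0.26, -0.064, -0.512], [-0.001, 0.245, -0.97, 0.385], [0.0, 0.0, 0.0, 1.0]]
```

View pics/scene0.png

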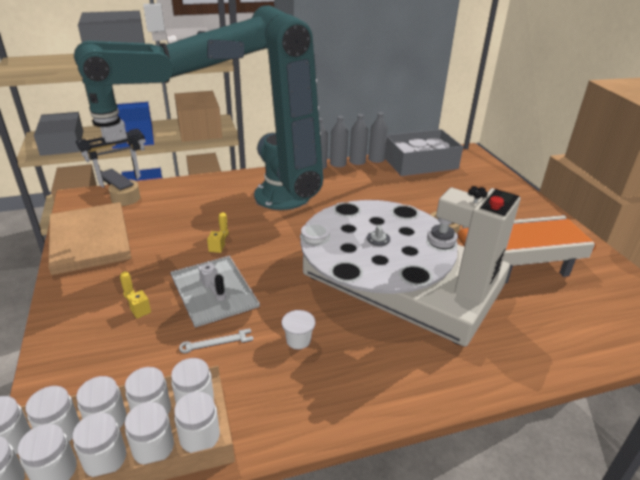

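View pics/top0.png

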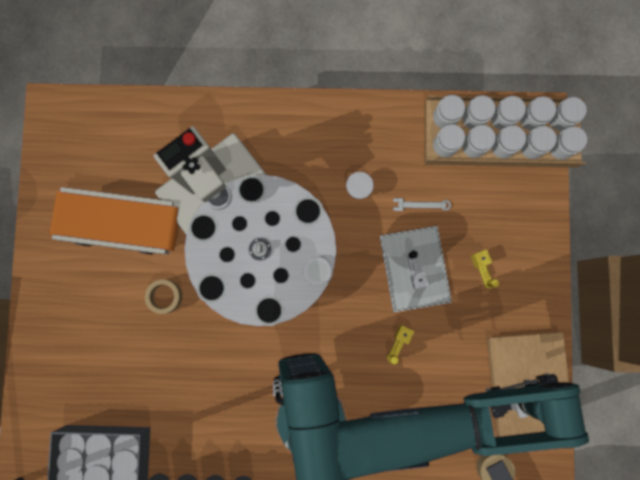

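View pics/wrist0.png

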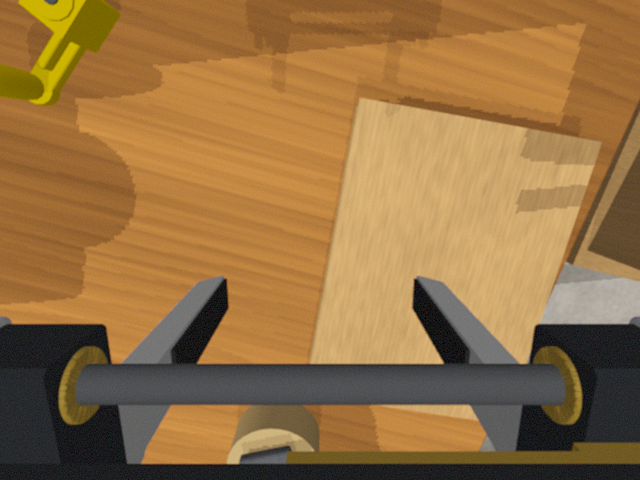

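```bash
python3 - <<'E'
import cv2,numpy as np
t=cv2.imread('pics/top0.png');s=cv2.imread('pics/scene0.png')
a=cv2.resize(t[150:340,150:350],None,fx=4,fy=4,interpolation=cv2.INTER_CUBIC)[:600,:800]
a=cv2.resize(t[160:340,150:350],None,fx=3.3,fy=3.3,interpolation=cv2.INTER_CUBIC)
cv2.imwrite('pics/a.png',a)
cv2.imwrite('pics/b.png',cv2.resize(t[220:320,370:470],None,fx=6,fy=6,interpolation=cv2.INTER_CUBIC))
cv2.imwrite('pics/c.png',cv2.resize(s[170:340,290:530],None,fx=3.3,fy=3.3,interpolation=cv2.INTER_CUBIC))
cv2.imwrite('pics/d.png',cv2.resize(s[250:330,160:270],None,fx=7,fy=7,interpolation=cv2.INTER_CUBIC))
E
```

```text
(no output)
```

View pics/a.png

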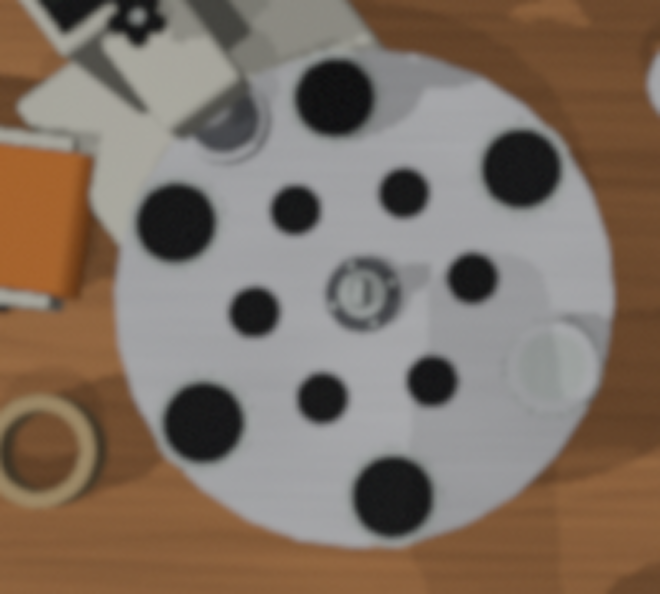

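View pics/b.png

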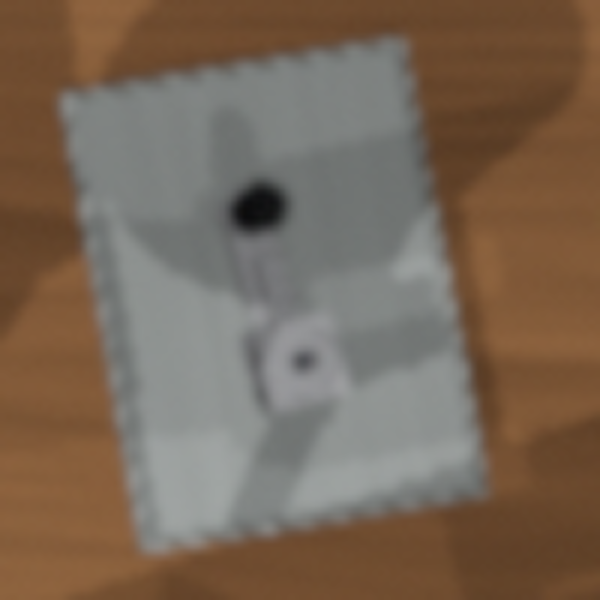

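View pics/c.png

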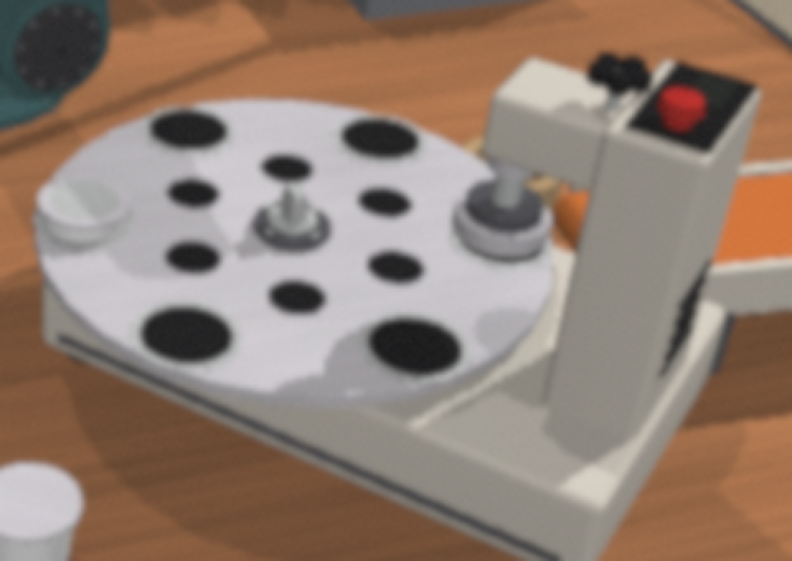

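View pics/d.png

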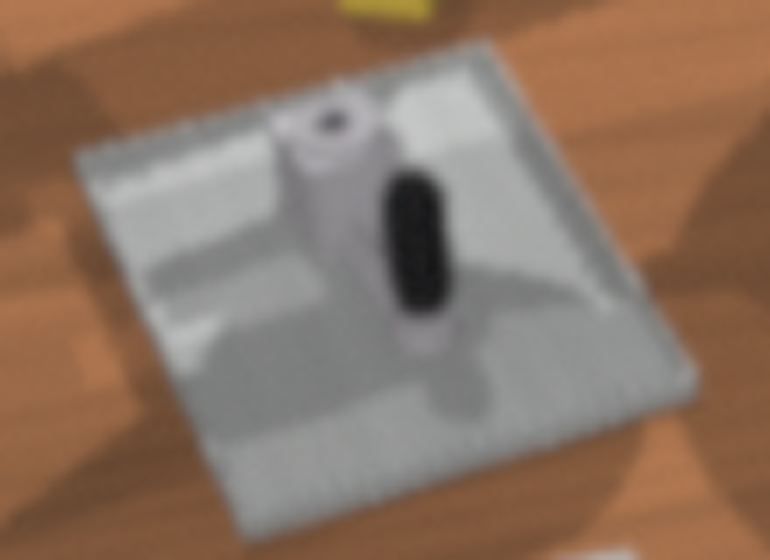

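```bash
cat >> h.py <<'E'
def tri(obs):
    A=[];b=[]
    for fn,u,v in obs:
        K,T=load(fn);d=T[:3,:3]@np.linalg.solve(K,[u,v,1.]);d/=np.linalg.norm(d)
        P=np.eye(3)-np.outer(d,d);A.append(P);b.append(P@T[:3,3])
    A=np.vstack(A);b=np.concatenate(b);x=np.linalg.lstsq(A,b,rcond=None)[0]
    return x,np.linalg.norm(A@x-b)
E
python3 - <<'E'
from h import *
ta=lambda x,y:(150+x/3.3,160+y/3.3)
sc=lambda x,y:(290+x/3.3,170+y/3.3)
tb=lambda x,y:(370+x/6,220+y/6)
sd=lambda x,y:(160+x/7,250+y/7)
p=lambda n,a,b:print(n,*[np.round(q,4) for q in tri([('top0',*a),('scene0',*b)])])
p('stubtop',ta(356,292),sc(292,190))
p('hole1',ta(336,97),sc(414,346))
p('hole2',ta(521,168),sc(186,334))
p('hole4',ta(203,422),sc(380,138))
p('hole3',ta(393,496),sc(189,129))
p('h1',ta(404,193),sc(297,297)); p('h2',ta(472,278),sc(193,257)); p('h5',ta(322,398),sc(287,168));p('h6',ta(254,312),sc(385,202))
p('hubtop',tb(304,361),sd(333,122))
p('griptop',tb(258,207),sd(413,190))
p('lid',ta(552,362),sc(84,208))
for c in [(62,92),(408,38),(487,495),(147,552)]: print(pix2w('top0',*tb(*c),.012))
for c in [(75,155),(487,42),(697,380),(245,540)]: print(pix2w('scene0',*sd(*c),.012))
E
```

```text
stubtop [0.5082 0.1609 0.1555] 0.0011
hole1 [0.6877 0.1916 0.1174] 0.0021
hole2 [0.6264 0.0234 0.1177] 0.0013
hole4 [0.3941 0.2989 0.1173] 0.0015
hole3 [0.3333 0.1294 0.1178] 0.0025
h1 [0.6022 0.1279 0.116 ] 0.002
h2 [0.5271 0.0648 0.116 ] 0.0016
h5 [0.4177 0.1948 0.1157] 0.002
h6 [0.4927 0.258  0.1159] 0.0018
hubtop [ 0.4325 -0.3188  0.0547] 0.0019
griptop [ 0.5078 -0.2941  0.0731] 0.0004
lid [ 0.4531 -0.0088  0.1305] 0.0008
[ 0.57051308 -0.20126824  0.012     ]
[ 0.60256892 -0.38021448  0.012     ]
[ 0.36741017 -0.42118324  0.012     ]
[ 0.33429128 -0.2477014   0.012     ]
[ 0.37117858 -0.42023646  0.012     ]
[ 0.33767106 -0.24389215  0.012     ]
[ 0.57555853 -0.19998582  0.012     ]
[ 0.61670812 -0.37571726  0.012     ]
```

```bash
cat >> h.py <<'E'
def plan(p,yaw_deg,frm=None,fy=None):
    """fractions from the current measured (or given) pose to tcp p, tool straight down with yaw"""
    o=get_obs(); R0=R.from_euler('xyz',o['ee_rot']); p0=np.array(o['tool_pos']) if frm is None else np.array(frm)
    if fy is not None: R0=R.from_euler('xyz',[np.pi,0,np.deg2rad(fy)])
    sh=R0.inv().apply(np.array(p)-p0)/.25
    Rt=R.from_euler('xyz',[np.pi,0,np.deg2rad(yaw_deg)])
    rv=(R0.inv()*Rt).as_rotvec()/np.pi
    print('t',round(o['time'],2),'pos',np.round(o['tool_pos'],4),'rpy',np.round(np.rad2deg(o['ee_rot']),2),'w',round(float(o['width']),4))
    print('shift',np.round(sh,4),'turn',np.round(rv,4),'rows lin',np.linalg.norm(sh*.25)/.0417,'rot',np.linalg.norm(rv)*180/7.16)
E
python3 - <<'E'
from h import *
plan([.455,-.31,.25],-71.8,frm=[.147,-.53,.206])
E
```

```text
t 0.15 pos [ 0.1465 -0.5297  0.2046] rpy [-1.7999e+02  9.0000e-02 -7.4540e+01] w 0.0938
shift [-0.5201 -1.422  -0.1749] turn [-0.0001  0.0005 -0.0152] rows lin 9.137917929619979 rot 0.38342119501240557
```

servo_tool --targets "1 -0.1 -0.15 -0.05 0 0 0; 1 -0.2 -0.3 -0.1 0 0 0; 1 -0.3 -0.45 -0.17 0 0 -0.015; 1 -0.35 -0.6 -0.175 0 0 -0.015; 1 -0.4 -0.75 -0.175 0 0 -0.015; 1 -0.45 -0.9 -0.175 0 0 -0.015; 1 -0.5 -1 -0.175 0 0 -0.015"

```text
time: 0.73
tool_pos: [0.3559, -0.3415, 0.2493]
ee_rot: [-3.141, -0.001, -1.253]
wrist_force: [0.7, -0.3, -0.8]
width: 0.094
```

servo_tool --targets "1 0 -0.15 0 0 0 0; 1 0 -0.3 0 0 0 0; 1 -0.02 -0.42 0 0 0 0; 1 -0.02 -0.42 0 0 0 0; 1 -0.02 -0.42 0 0 0 0; 1 -0.02 -0.42 0 0 0 0"

```text
time: 1.23
tool_pos: [0.4519, -0.3057, 0.2489]
ee_rot: [3.14, 0.0, -1.254]
wrist_force: [0.4, 0.2, 0.1]
width: 0.0939
```

```bash
python3 - <<'E'
from h import *
snap('wrist','w1')
plan([.45,.12,.33],-53)
E
```

```text
t 1.28 pos [ 0.4515 -0.306   0.2491] rpy [ 1.7995e+02  1.0000e-02 -7.1900e+01] w 0.094
shift [-1.6216 -0.5233 -0.3239] turn [ 3.00e-04  1.00e-04 -1.05e-01] rows lin 10.398504920478185 rot 2.640000733143942
```

View pics/w1.png

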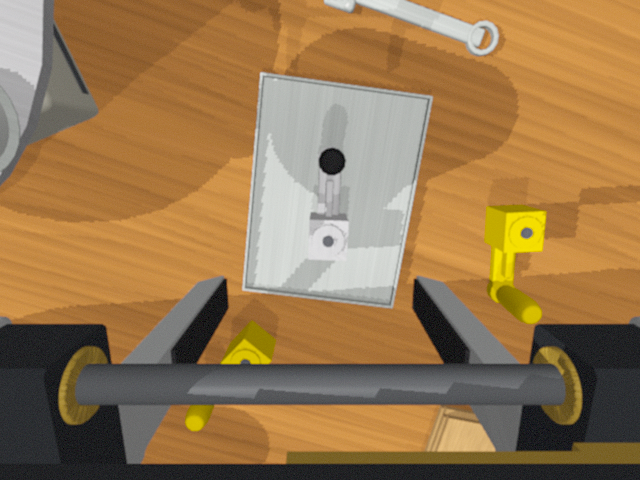

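```bash
python3 - <<'E'
from h import *
h=pix2w('w1',328,241,.052);g=pix2w('w1',331.5,161,.082);print(h,g,np.linalg.norm((g-h)[:2]),np.rad2deg(np.arctan2(*(g-h)[1::-1])))
print(tri([('top0',370+304/6,220+361/6),('w1',328,241)]),tri([('top0',370+258/6,220+207/6),('w1',331.5,161)]))
c=[pix2w('w1',*q,.012)[:2] for q in [(262,73),(431,97),(394,306),(244,289)]];print(np.round(c,4),np.mean(c,0))
E
python3 - <<'E'
import cv2
w=cv2.imread('pics/w1.png');cv2.imwrite('pics/w1c.png',cv2.resize(w[130:280,270:390],None,fx=4,fy=4,interpolation=cv2.INTER_CUBIC))
E
```

```text
[ 0.43422279 -0.32174104  0.052     ] [ 0.51244253 -0.29818054  0.082     ] 0.08169103743281637 16.762783591010173
(array([ 0.43257673, -0.32221379,  0.04434753]), np.float64(0.00040214697483938097)) (array([ 0.51135152, -0.30021084,  0.03091715]), np.float64(0.00013948533876918044))
[[ 0.5723 -0.2049]
 [ 0.6052 -0.3785]
 [ 0.374  -0.426 ]
 [ 0.3388 -0.25  ]] [ 0.47260001 -0.3148305 ]
```

View pics/w1c.png

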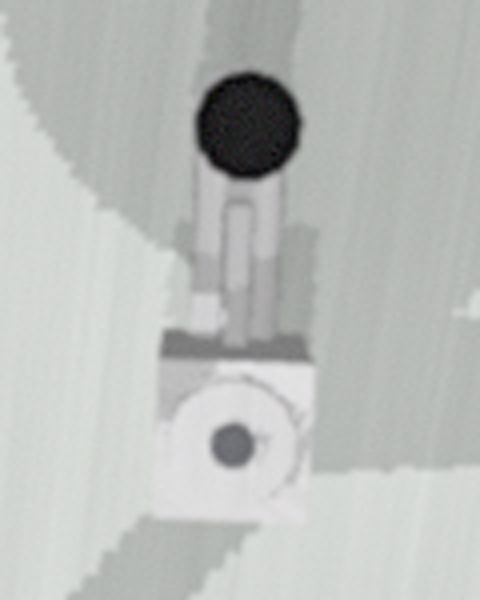

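servo_tool --targets "1 -0.13 -0.03 -0.1 0 0 -0.01; 1 -0.27 -0.06 -0.2 0 0 -0.02; 1 -0.42 -0.1 -0.32 0 0 -0.04; 1 -0.57 -0.15 -0.4 0 0 -0.05; 1 -0.73 -0.2 -0.4 0 0 -0.07; 1 -0.88 -0.25 -0.4 0 0 -0.09; 1 -1 -0.3 -0.4 0 0 -0.105"

```text
time: 1.87
tool_pos: [0.4447, -0.0443, 0.351]
ee_rot: [-3.14, -0.003, -0.925]
wrist_force: [0.9, -0.0, -0.2]
width: 0.0938
```

```bash
python3 - <<'E'
from h import *
plan([.45,.12,.33],-53)
E
```

```text
t 1.87 pos [ 0.4447 -0.0443  0.351 ] rpy [-1.7988e+02 -1.7000e-01 -5.3000e+01] w 0.0938
shift [-0.5123 -0.4125  0.0831] turn [-0.0007 -0.0009  0.    ] rows lin 3.9746274673068442 rot 0.028952937464104447
```

servo_tool --targets "1 -0.15 -0.1 0.02 0 0 0; 1 -0.3 -0.2 0.02 0 0 0; 1 -0.4 -0.33 0.05 0 0 0; 1 -0.51 -0.41 0.08 0 0 0; 1 -0.51 -0.41 0.08 0 0 0; 1 -0.51 -0.41 0.08 0 0 0; 1 -0.51 -0.41 0.08 0 0 0"

```text
time: 2.45
tool_pos: [0.4506, 0.1176, 0.3295]
ee_rot: [3.141, -0.001, -0.926]
wrist_force: [0.6, 0.3, 0.2]
width: 0.0941
```

```bash
python3 - <<'E'
from h import *
snap('wrist','w2')
plan([.45,.12,.33],-53)
E
```

```text
t 2.5 pos [0.4508 0.1171 0.3298] rpy [-1.7998e+02 -7.0000e-02 -5.3100e+01] w 0.094
shift [-0.0112 -0.0043 -0.0009] turn [-0.0001 -0.0004 -0.0006] rows lin 0.07191448840719496 rot 0.01770008957237034
```

View pics/w2.png

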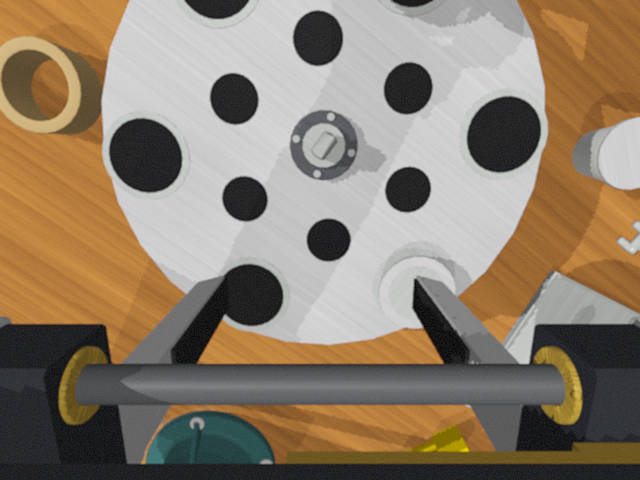

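```bash
python3 - <<'E'
from h import *
print(tri([('top0',189,139),('scene0',497,202)]), tri([('top0',150+138/3.3,160+15/3.3),('scene0',290+620/3.3,170+70/3.3)]))
p=lambda u,v,z:pix2w('w2',u,v,z)
print('stubtop',p(325,145,.1575),tri([('w2',325,145),('top0',150+356/3.3,160+292/3.3)]))
w=cv2.imread('pics/w2.png');cv2.imwrite('pics/w2c.png',cv2.resize(w[100:190,280:370],None,fx=6.6,fy=6.6,interpolation=cv2.INTER_CUBIC))
hs=[p(*q,.1165)[:2] for q in [(318,38),(408,88),(408,189),(328,240),(245,199),(234,98)]]
print(np.round(hs,4),np.mean(hs,0),[np.round(np.rad2deg(np.arctan2(h[1]-np.mean(hs,0)[1],h[0]-np.mean(hs,0)[0])),1) for h in hs])
E
```

```text
(array([0.76689485, 0.32200911, 0.36254334]), np.float64(0.002302374446448393)) (array([0.70225344, 0.31333187, 0.35653614]), np.float64(0.0022411940333702685))
stubtop [0.51299144 0.15707455 0.1575    ] (array([0.5101183 , 0.15858535, 0.16800223]), np.float64(0.0043252949037126225))
[[0.5878 0.2215]
 [0.6054 0.1247]
 [0.5305 0.061 ]
 [0.4369 0.0944]
 [0.4197 0.1906]
 [0.4954 0.2552]] [0.51260997 0.1579038 ] [np.float64(40.2), np.float64(-19.7), np.float64(-79.6), np.float64(-140.0), np.float64(160.6), np.float64(100.0)]
```

View pics/w2c.png

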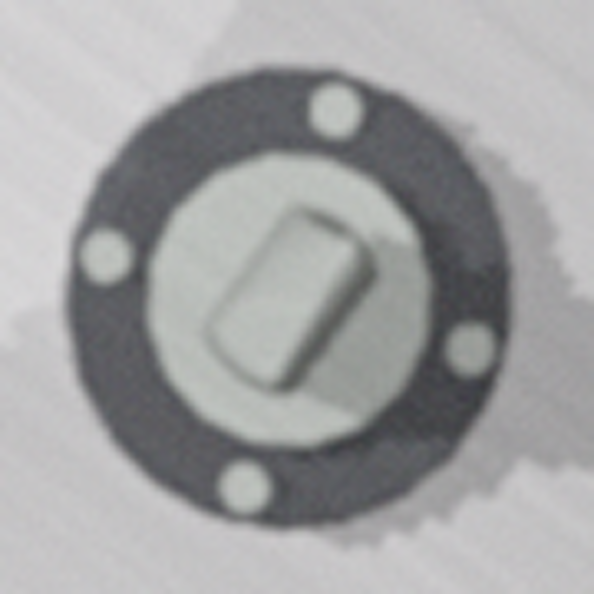

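```bash
python3 - <<'E'
from h import *
for q in [(300,215),(365,255),(285,385),(210,330)]:pass
f=lambda x,y:pix2w('w2',280+x/6.6,100+y/6.6,.1575)[:2]
P=[f(*q) for q in [(300,212),(362,252),(282,383),(208,330)]]
for a,b in((3,0),(2,1)):
    d=P[b]-P[a];print(np.rad2deg(np.arctan2(d[1],d[0])),np.linalg.norm(d))
for q in [(180,130),(240,85)]: print(pix2w('top0',150+q[0]/3.3,160+q[1]/3.3,.28))
plan([.555,.195,.40],127)
E
```

```text
-1.937389210847105 0.02006346697151223
5.055622575580963 0.020597465711746057
[0.62582218 0.29279392 0.28      ]
[0.66365554 0.24565984 0.28      ]
t 2.5 pos [0.4508 0.1171 0.3298] rpy [-1.7998e+02 -7.0000e-02 -5.3100e+01] w 0.094
shift [ 0.0014 -0.5204 -0.2806] turn [-6.000e-04  2.000e-04  9.994e-01] rows lin 3.544663660798759 rot 25.12511964527664
```

servo_tool --targets "1 0 0 -0.14 0 0 -0.039; 1 0 0 -0.28 0 0 -0.078; 1 0 -0.1 -0.28 0 0 -0.117; 1 0 -0.2 -0.28 0 0 -0.156; 1 0 -0.3 -0.28 0 0 -0.195; 1 0 -0.4 -0.28 0 0 -0.234; 1 0 -0.5 -0.28 0 0 -0.273; 1 0 -0.52 -0.28 0 0 -0.312; 1 0 -0.52 -0.28 0 0 -0.351; 1 0 -0.52 -0.28 0 0 -0.39; 1 0 -0.52 -0.28 0 0 -0.429; 1 0 -0.52 -0.28 0 0 -0.468"

```text
time: 3.5
tool_pos: [0.5554, 0.1943, 0.3998]
ee_rot: [3.141, -0.001, 0.548]
wrist_force: [0.4, 0.1, -0.2]
width: 0.094
```

servo_tool --targets "1 0 0 0 0 0 -0.039; 1 0 0 0 0 0 -0.078; 1 0 0 0 0 0 -0.117; 1 0 0 0 0 0 -0.156; 1 0 0 0 0 0 -0.195; 1 0 0 0 0 0 -0.234; 1 0 0 0 0 0 -0.273; 1 0 0 0 0 0 -0.312; 1 0 0 0 0 0 -0.351; 1 0 0 0 0 0 -0.39; 1 0 0 0 0 0 -0.429; 1 0 0 0 0 0 -0.468"

```text
time: 4.5
tool_pos: [0.5553, 0.1943, 0.4]
ee_rot: [3.141, 0.001, 2.018]
wrist_force: [0.1, -1.0, -0.4]
width: 0.0939
```

servo_tool --targets "1 0 0 0 0 0 -0.039; 1 0 0 0 0 0 -0.053; 1 0 0 0 0 0 -0.053; 1 0 0 0 0 0 -0.053; 1 0 0 0 0 0 -0.053"

```text
time: 4.92
tool_pos: [0.5549, 0.1957, 0.3996]
ee_rot: [3.141, 0.0, 2.179]
wrist_force: [0.3, -0.1, -0.4]
width: 0.0942
```

```bash
python3 - <<'E'
from h import *
snap('wrist','w3')
plan([.555,.195,.40],127)
E
```

```text
t 4.97 pos [0.5548 0.1961 0.3995] rpy [1.7998e+02 2.0000e-02 1.2492e+02] w 0.0941
shift [-0.0042 -0.0019 -0.002 ] turn [ 0.0001  0.0001 -0.0115] rows lin 0.03007325303981014 rot 0.2898803400543713
```

View pics/w3.png

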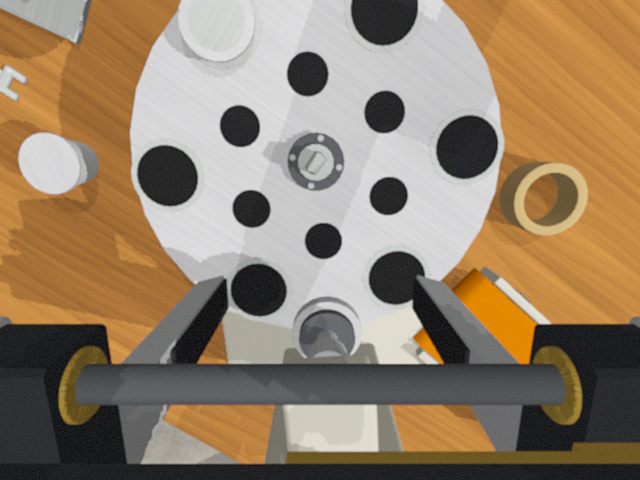

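```bash
python3 - <<'E'
from h import *
p=lambda u,v,z:pix2w('w3',u,v,z)
hs=[p(*q,.1165)[:2] for q in [(308,74),(384,111),(389,195),(323,240),(251,208),(240,126)]]
m=np.mean(hs,0)
print(np.round(hs,4),m,[np.round(np.rad2deg(np.arctan2(h[1]-m[1],h[0]-m[0])),1) for h in hs])
print('stub',p(315,160,.1575))
w=cv2.imread('pics/w3.png');cv2.imwrite('pics/w3c.png',cv2.resize(w[280:370,270:380],None,fx=6.6,fy=6.6,interpolation=cv2.INTER_CUBIC))
cv2.imwrite('pics/w3d.png',cv2.resize(w[130:190,285:345],None,fx=10,fy=10,interpolation=cv2.INTER_CUBIC))
E
```

```text
[[0.437  0.0952]
 [0.4192 0.1905]
 [0.4935 0.255 ]
 [0.5867 0.2212]
 [0.6045 0.1243]
 [0.5296 0.0616]] [0.51175271 0.15796229] [np.float64(-140.0), np.float64(160.6), np.float64(100.6), np.float64(40.1), np.float64(-19.9), np.float64(-79.5)]
stub [0.50979641 0.15610225 0.1575    ]
```

View pics/w3c.png

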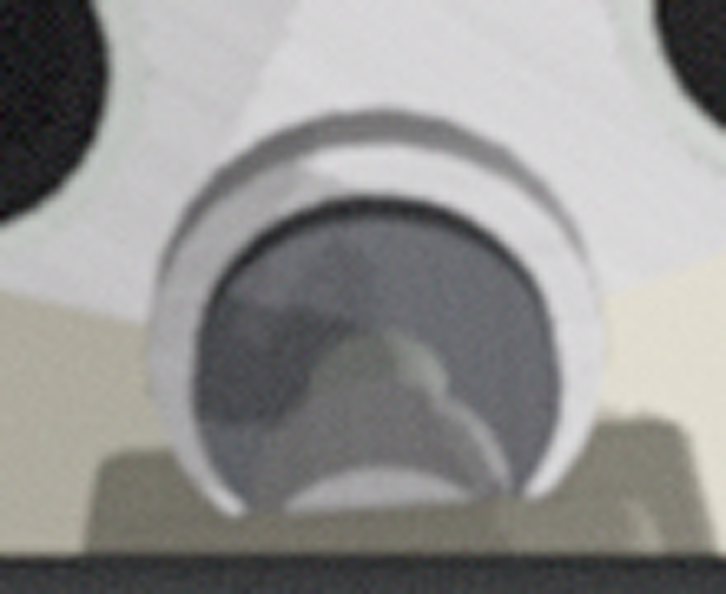

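View pics/w3d.png

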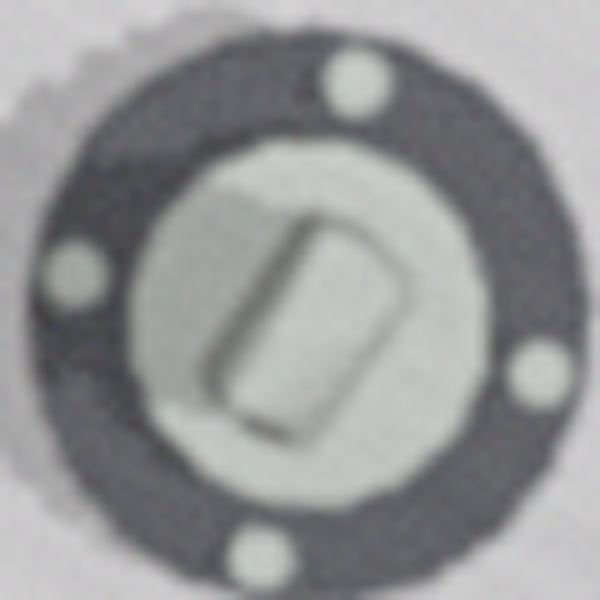

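```bash
python3 - <<'E'
from h import *
m=np.array([.5118,.158])
print('stub',pix2w('w3',316.1,162.9,.1575), 'w2', pix2w('w2',280+289/6.6,100+297/6.6,.1575))
ph=np.linspace(0,2*np.pi,100)
for th in (36,37,38,39,40):
  t=np.deg2rad(th)
  for z,r in((.1895,.038),(.1975,.038)):
    c=np.array([*(m+.18*np.array([np.cos(t),np.sin(t)])),z])
    q=np.array([w2pix('w3',c+[r*np.cos(a),r*np.sin(a),0]) for a in ph])
    q=(q-[270,280])*6.6
    print(th,z,np.round([q[:,0].min(),q[:,0].max(),q[:,1].min()]))
f=lambda x,y:pix2w('w3',285+x/10,130+y/10,.1575)[:2]
P=[f(*q) for q in [(320,215),(405,290),(300,440),(220,370)]]
for a,b in((3,0),(2,1)):
    d=P[b]-P[a];print(np.rad2deg(np.arctan2(d[1],d[0])),np.linalg.norm(d))
c=[pix2w('w3',217,22,.1375)];print('lid',c)
E
```

```text
stub [0.51166094 0.15886799 0.1575    ] w2 [0.51232946 0.15795171 0.1575    ]
36 0.1895 [ 99. 541.  95.]
36 0.1975 [ 94. 544. 113.]
37 0.1895 [117. 559.  95.]
37 0.1975 [113. 563. 113.]
38 0.1895 [135. 577.  94.]
38 0.1975 [131. 582. 112.]
39 0.1895 [153. 595.  93.]
39 0.1975 [150. 600. 111.]
40 0.1895 [171. 614.  91.]
40 0.1975 [169. 619. 110.]
-178.73406899182012 0.019935453146382925
179.42606404032134 0.019909152348986263
lid [array([ 0.45283165, -0.00972853,  0.1375    ])]
```

```bash
python3 - <<'E'
from h import *
plan([.434,-.3217,.16],107.2)
E
```

```text
t 4.97 pos [0.5548 0.1961 0.3995] rpy [1.7998e+02 2.0000e-02 1.2492e+02] w 0.0941
shift [-1.4214 -1.5823  0.9579] turn [0.0001 0.0001 0.0985] rows lin 13.985078695304656 rot 2.4755127028843993
```

servo_tool --targets "1 -0.1 -0.12 0 0 0 0.02; 1 -0.21 -0.24 0 0 0 0.04; 1 -0.32 -0.36 0.03 0 0 0.06; 1 -0.43 -0.48 0.06 0 0 0.08; 1 -0.54 -0.6 0.09 0 0 0.0985; 1 -0.65 -0.72 0.12 0 0 0.0985; 1 -0.75 -0.84 0.16 0 0 0.0985; 1 -0.85 -0.95 0.24 0 0 0.0985; 1 -0.91 -1 0.32 0 0 0.0985; 1 -0.95 -1 0.4 0 0 0.0985"

```text
time: 5.8
tool_pos: [0.485, -0.1442, 0.2991]
ee_rot: [3.141, 0.002, 1.868]
wrist_force: [0.4, 1.0, 0.0]
width: 0.0939
```

```bash
python3 - <<'E'
from h import *
plan([.434,-.3217,.16],107.2)
E
```

```text
t 5.8 pos [ 0.485  -0.1442  0.2991] rpy [1.7998e+02 1.2000e-01 1.0702e+02] w 0.0939
shift [-0.6181 -0.4032  0.5576] turn [ 0.0001  0.0007 -0.001 ] rows lin 5.545349483500019 rot 0.03076228996044714
```

servo_tool --targets "1 -0.12 -0.08 0.08 0 0 0; 1 -0.25 -0.16 0.16 0 0 0; 1 -0.38 -0.24 0.24 0 0 0; 1 -0.5 -0.32 0.34 0 0 0; 1 -0.61 -0.4 0.45 0 0 0; 1 -0.61 -0.4 0.55 0 0 0; 1 -0.61 -0.4 0.55 0 0 0; 1 -0.61 -0.4 0.55 0 0 0; 1 -0.61 -0.4 0.55 0 0 0"

```text
time: 6.55
tool_pos: [0.4438, -0.3084, 0.1635]
ee_rot: [-3.135, 0.007, 1.859]
wrist_force: [0.2, 0.0, -0.0]
width: 0.0938
```

```bash
python3 - <<'E'
from h import *
snap('wrist','w4')
plan([.434,-.3217,.016],107.2)
print(get_obs()['joint_positions'][5])
E
```

```text
t 6.6 pos [ 0.4443 -0.3086  0.1644] rpy [-179.71    0.49  106.53] w 0.0938
shift [-0.0335 -0.0512  0.594 ] turn [-0.0016  0.0027 -0.0038] rows lin 3.5799657200369577 rot 0.12349256739189982
-2.5655580063330143
```

View pics/w4.png

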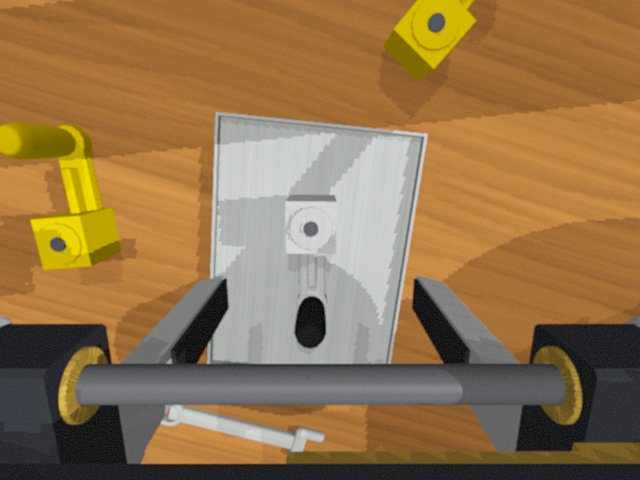

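```bash
python3 - <<'E'
from h import *
print(pix2w('w4',311,229,.052))
print([w2pix('w4',[.434+.08*np.cos(a),-.3217+.08*np.sin(a),.082]) for a in np.deg2rad([16,17,18])])
w=cv2.imread('pics/w4.png');cv2.imwrite('pics/w4c.png',cv2.resize(w[180:360,250:370],None,fx=3.3,fy=3.3,interpolation=cv2.INTER_CUBIC))
E
```

```text
[ 0.43631356 -0.32010352  0.052     ]
[array([308.22066484, 335.9015643 ]), array([310.04384692, 335.90985549]), array([311.86674479, 335.88913029])]
```

View pics/w4c.png

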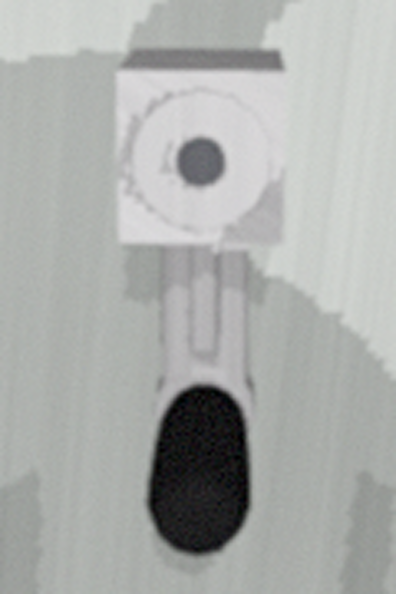

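servo_tool --targets "1 0 0 0 0 0 0.038; 1 0 0 0 0 0 0.076; 1 0 0 0 0 0 0.114; 1 0 0 0 0 0 0.152; 1 0 0 0 0 0 0.19; 1 0 0 0 0 0 0.228; 1 0 0 0 0 0 0.266; 1 0 0 0 0 0 0.304; 1 0 0 0 0 0 0.342; 1 0 0 0 0 0 0.38; 1 0 0 0 0 0 0.418; 1 0 0 0 0 0 0.456"

```text
time: 7.6
tool_pos: [0.4446, -0.3084, 0.1649]
ee_rot: [3.133, 0.006, 0.421]
wrist_force: [-0.7, 0.0, 0.6]
width: 0.0942
```

servo_tool --targets "1 0 0 0 0 0 0.038; 1 0 0 0 0 0 0.076; 1 0 0 0 0 0 0.114; 1 0 0 0 0 0 0.152; 1 0 0 0 0 0 0.19; 1 0 0 0 0 0 0.228; 1 0 0 0 0 0 0.266; 1 0 0 0 0 0 0.304; 1 0 0 0 0 0 0.342; 1 0 0 0 0 0 0.38; 1 0 0 0 0 0 0.418; 1 0 0 0 0 0 0.456"

```text
time: 8.6
tool_pos: [0.4446, -0.3084, 0.1649]
ee_rot: [3.135, -0.008, -1.011]
wrist_force: [-0.8, 0.5, 0.3]
width: 0.094
```

```bash
python3 - <<'E'
from h import *
plan([.435,-.321,.07],-73)
E
```

```text
t 8.6 pos [ 0.4446 -0.3084  0.1649] rpy [179.6   -0.46 -57.93] w 0.094
shift [0.0193 0.0566 0.3802] turn [ 0.0019 -0.0028  0.0837] rows lin 2.3076175028755856 rot 2.1064690546089184
```

servo_tool --targets "1 0.01 0.03 0.1 0.001 -0.001 0.03; 1 0.019 0.057 0.2 0.001 -0.002 0.06; 1 0.019 0.057 0.3 0.002 -0.003 0.084; 1 0.019 0.057 0.3 0.002 -0.003 0.084; 1 0.019 0.057 0.3 0.002 -0.003 0.084; 1 0.019 0.057 0.3 0.002 -0.003 0.084"

```text
time: 9.1
tool_pos: [0.4347, -0.3212, 0.0898]
ee_rot: [3.141, 0.001, -1.268]
wrist_force: [0.2, 0.6, 0.4]
width: 0.094
```

```bash
python3 - <<'E'
from h import *
snap('wrist','w5')
plan([.435,-.321,.016],-73)
print(w2pix('w5',[.435,-.321,.052]))
E
```

```text
t 9.15 pos [ 0.4349 -0.3214  0.0901] rpy [-1.7999e+02  2.0000e-02 -7.2680e+01] w 0.0939
shift [-0.0014 -0.0009  0.2963] turn [-0.      0.0001  0.0018] rows lin 1.7762474806146096 rot 0.04433405028422913
[317.52797297 267.91123051]
```

View pics/w5.png

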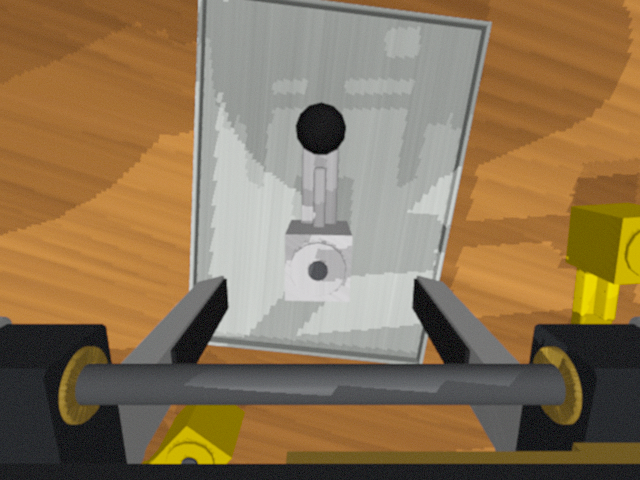

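servo_tool --targets "1 0 0 0.1 0 0 0; 1 0 0 0.2 0 0 0; 1 0 0 0.26 0 0 0; 1 0 0 0.296 0 0 0; 1 0 0 0.296 0 0 0; 1 0 0 0.296 0 0 0; 0 0 0 0.296 0 0 0; 0 0 0 0.296 0 0 0; 0 0 0 0.296 0 0 0; 0 0 0 0.296 0 0 0; 0 0 0 0.296 0 0 0; 0 0 0 0.296 0 0 0"

```text
time: 10.15
tool_pos: [0.4328, -0.3204, 0.013]
ee_rot: [3.139, 0.005, -1.271]
wrist_force: [-0.0, 0.2, -0.1]
width: 0.0575
```

servo_tool --targets "0 0 0 0 0 0 0; 0 0 0 0 0 0 0; 0 0 0 0 0 0 0; 0 0 0 0 0 0 0"

```text
time: 10.48
tool_pos: [0.4327, -0.3203, 0.0128]
ee_rot: [3.139, 0.005, -1.271]
wrist_force: [-1.3, -0.2, 0.6]
width: 0.0397
```

```bash
python3 - <<'E'
from h import *
o=get_obs();print(o['width'],o['wrist_force'],o['wrist_torque'])
snap('wrist','w6')
plan([.435,-.321,.016],-73)
E
```

```text
0.039709318134316884 [-1.30085346 -0.24120732  0.62027174] [ 0.01623475  0.05620424 -0.0092608 ]
t 10.53 pos [ 0.4327 -0.3203  0.0127] rpy [179.83   0.3  -72.81] w 0.0397
shift [ 0.0053 -0.008  -0.0131] turn [0.0009 0.0017 0.001 ] rows lin 0.09724473749737224 rot 0.054483663149034245
```

View pics/w6.png

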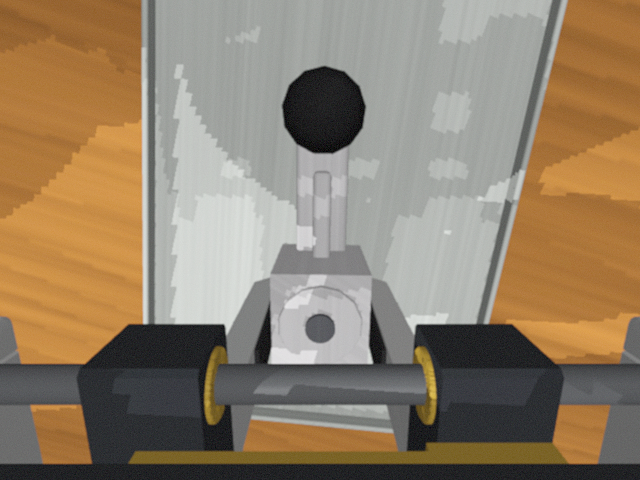

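```bash
python3 - <<'E'
from h import *
h=pix2w('w6',319.5,328,.052);print(h)
o=get_obs();Rm=R.from_euler('xyz',o['ee_rot']);print('hub in tool',Rm.inv().apply(h-o['tool_pos']))
g=pix2w('w6',324,109,.082);print(g,np.rad2deg(np.arctan2(*(g-h)[1::-1])),np.linalg.norm((g-h)[:2]))
E
```

```text
[ 0.43247376 -0.32180122  0.052     ]
hub in tool [ 0.00116518  0.00076061 -0.03926133]
[ 0.51134327 -0.2988161   0.082     ] 16.247828213297932 0.08215056540035623
```

servo_tool --targets "0 0 0 -0.05 0 0 0; 0 0 0 -0.15 0 0 0; 0 0 0 -0.28 0 0 0; 0 0 0 -0.42 0 0 -0.02; 0 -0.05 -0.02 -0.56 0 0 -0.05; 0 -0.15 -0.07 -0.7 0 0 -0.08; 0 -0.27 -0.13 -0.8 0 0 -0.11; 0 -0.4 -0.19 -0.9 0 0 -0.145; 0 -0.53 -0.26 -0.95 0 0 -0.18; 0 -0.66 -0.33 -0.95 0 0 -0.215; 0 -0.8 -0.4 -0.95 0 0 -0.25; 0 -0.92 -0.46 -0.95 0 0 -0.285"

```text
time: 11.53
tool_pos: [0.4751, -0.065, 0.25]
ee_rot: [-3.139, 0.008, -0.369]
wrist_force: [0.9, -0.2, -5.5]
width: 0.0399
```

```bash
python3 - <<'E'
from h import *
plan([.5112,.1585,.25],90.6)
o=get_obs();print(o['wrist_force'])
E
```

```text
t 11.53 pos [ 0.4751 -0.065   0.25  ] rpy [-179.84    0.43  -21.16] w 0.0399
shift [-0.1881 -0.886   0.0037] turn [-0.0029  0.0008 -0.6209] rows lin 5.430352686518423 rot 15.609214581684977
[ 0.8758754  -0.2459159  -5.52629241]
```

servo_tool --targets "0 -0.02 -0.1 0 0 0 -0.035; 0 -0.04 -0.2 0 0 0 -0.07; 0 -0.06 -0.3 0 0 0 -0.105; 0 -0.09 -0.4 0 0 0 -0.14; 0 -0.11 -0.5 0 0 0 -0.175; 0 -0.13 -0.6 0 0 0 -0.21; 0 -0.15 -0.7 0 0 0 -0.245; 0 -0.17 -0.8 0 0 0 -0.28; 0 -0.188 -0.886 0 0 0 -0.315; 0 -0.188 -0.886 0 0 0 -0.35; 0 -0.188 -0.886 0 0 0 -0.385; 0 -0.188 -0.886 0 0 0 -0.42"

```text
time: 12.53
tool_pos: [0.5124, 0.1562, 0.2495]
ee_rot: [-3.133, 0.002, 0.951]
wrist_force: [-0.3, -0.8, -5.5]
width: 0.04
```

servo_tool --targets "0 0 0 0 0 0 -0.035; 0 0 0 0 0 0 -0.07; 0 0 0 0 0 0 -0.105; 0 0 0 0 0 0 -0.14; 0 0 0 0 0 0 -0.175; 0 0 0 0 0 0 -0.2; 0 0 0 0 0 0 -0.2; 0 0 0 0 0 0 -0.2; 0 0 0 0 0 0 -0.2"

```text
time: 13.28
tool_pos: [0.5128, 0.1557, 0.2508]
ee_rot: [-3.136, -0.004, 1.571]
wrist_force: [0.6, -0.8, -5.2]
width: 0.0399
```

```bash
python3 - <<'E'
from h import *
for c in('wrist','scene','top'): snap(c,c+'7')
plan([.5112,.1585,.20],90.6)
w=cv2.imread('pics/scene7.png');cv2.imwrite('pics/s7c.png',cv2.resize(w[150:290,300:460],None,fx=4,fy=4,interpolation=cv2.INTER_CUBIC))
E
```

```text
t 13.43 pos [0.5131 0.1557 0.2516] rpy [-179.73   -0.23   90.04] w 0.0404
shift [ 0.0104 -0.0065  0.2064] turn [-0.0015 -0.0013 -0.0031] rows lin 1.23937568887692 rot 0.0924067803025845
```

View pics/wrist7.png

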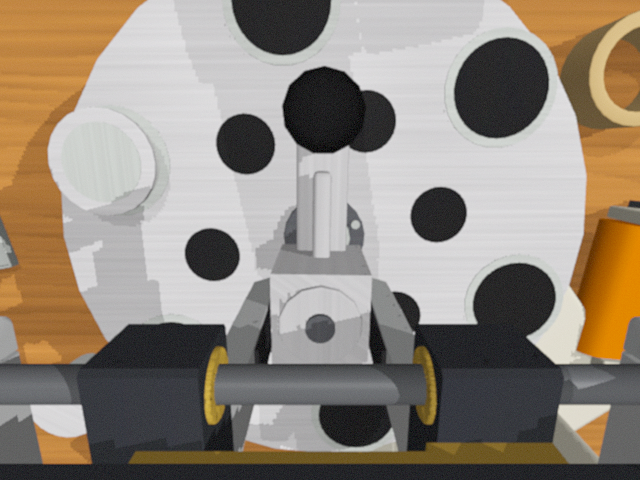

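View pics/s7c.png

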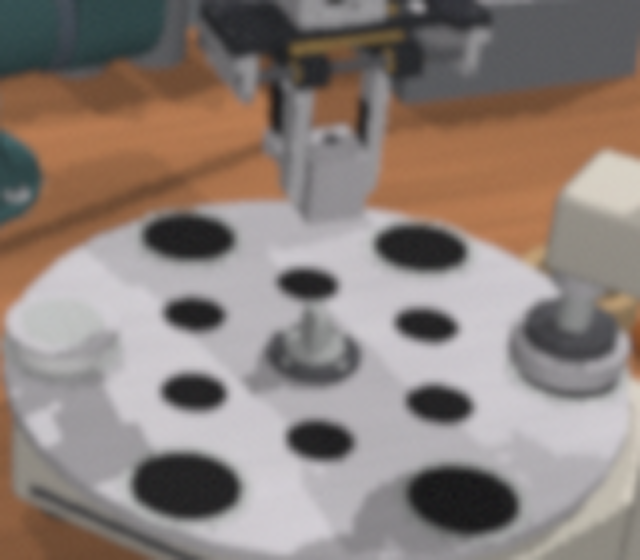

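```bash
python3 - <<'E'
from h import *
from scipy.optimize import least_squares
o=get_obs();print(np.rad2deg(o['ee_rot']))
for fn,px in (('wrist7',[(246,144),(439,214),(212,254)]),('w2',[(318,38),(408,88),(408,189),(328,240),(245,199),(234,98)]),('w3',[(308,74),(384,111),(389,195),(323,240),(251,208),(240,126)])):
  W=np.array([pix2w(fn,*q,.1165)[:2] for q in px])
  def f(p):
    a=np.deg2rad(p[2])
    r=[]
    for w in W:
      th=np.arctan2(w[1]-p[1],w[0]-p[0]);k=np.round((th-a)/(np.pi/3))
      t=a+k*np.pi/3;r+=list(w-p[:2]-p[3]*np.array([np.cos(t),np.sin(t)]))
    return np.array(r)*1e3
  s=least_squares(f,[.512,.158,40,.097]);print(fn,np.round(s.x,4),np.abs(s.fun).max())
# image compare scene: stub centre vs hub
for p in ([.5122,.158,.1575],[.5095,.1593,.1575]): print((w2pix('scene7',p)-[300,150])*4)
E
```

```text
[-179.73431952   -0.22710393   90.03769355]
wrist7 [ 0.5122  0.1586 40.2718  0.0987] 0.35788767352998296
w2 [ 0.5126  0.1579 40.266   0.0986] 0.5852379010954576
w3 [ 0.5118  0.158  40.3363  0.0982] 0.7803516210731498
[313.60416917 311.42197717]
[313.84784318 309.10891435]
```

```bash
python3 - <<'E'
from h import *
plan([.5118,.158,.175],90.5)
E
```

```text
t 13.43 pos [0.5131 0.1557 0.2516] rpy [-179.73   -0.23   90.04] w 0.0404
shift [ 0.008  -0.0037  0.3063] turn [-0.0015 -0.0013 -0.0026] rows lin 1.8373459287192913 rot 0.08088533298959583
```

servo_tool --targets "0 0.008 -0.004 0.06 -0.0015 -0.0013 -0.0026; 0 0.008 -0.004 0.14 -0.0015 -0.0013 -0.0026; 0 0.008 -0.004 0.22 -0.0015 -0.0013 -0.0026; 0 0.008 -0.004 0.28 -0.0015 -0.0013 -0.0026; 0 0.008 -0.004 0.306 -0.0015 -0.0013 -0.0026; 0 0.008 -0.004 0.306 -0.0015 -0.0013 -0.0026; 0 0.008 -0.004 0.306 -0.0015 -0.0013 -0.0026"

```text
time: 14.02
tool_pos: [0.512, 0.1581, 0.1758]
ee_rot: [3.141, -0.0, 1.58]
wrist_force: [0.8, 0.4, -4.5]
width: 0.0398
```

```bash
python3 - <<'E'
from h import *
for c in('scene','top'): snap(c,c+'8')
plan([.5118,.158,.138],90.5)
o=get_obs();print(o['wrist_force'])
w=cv2.imread('pics/scene8.png');cv2.imwrite('pics/s8c.png',cv2.resize(w[170:270,330:430],None,fx=6,fy=6,interpolation=cv2.INTER_CUBIC))
E
```

```text
t 14.12 pos [0.5127 0.1582 0.1771] rpy [ 1.798e+02 -3.000e-02  9.054e+01] w 0.0397
shift [-0.0008 -0.0043  0.1565] turn [ 0.0011 -0.0002  0.0002] rows lin 0.9384367560376485 rot 0.029235486245952524
[-0.1898809  -0.87959181 -4.85224112]
```

View pics/s8c.png

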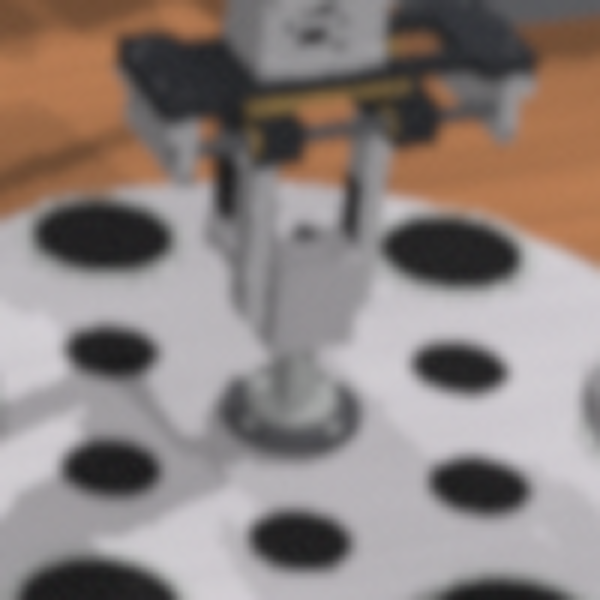

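```bash
python3 - <<'E'
from h import *
P=lambda p:np.round((w2pix('scene8',p)-[330,170])*6,1)
c=np.array([.5127,.1582,.168])
for dx in(-.021,.021):
  for dy in(-.02,.02):
    print(dx,dy,P(c+[dx,dy,0]),P(c+[dx,dy,.048]))
print('stub',P([.5122,.158,.1575]),'collar c',P([.5122,.158,.1295]))
for a in (0,90,180,270): print(P([.5122+.021*np.cos(np.deg2rad(a)),.158+.021*np.sin(np.deg2rad(a)),.1295]))
E
```

```text
-0.021 -0.02 [236.6 311.2] [244.8 223.7]
-0.021 0.02 [315.4 299.4] [325.  212.3]
0.021 -0.02 [270.4 359.2] [279.4 270.6]
0.021 0.02 [350.8 346.8] [361.3 258.5]
stub [290.4 347.1] collar c [285.2 396.5]
[302.3 421. ]
[326.2 390. ]
[268.4 372.5]
[243.8 403. ]
```

```bash
python3 - <<'E'
from h import *
plan([.511,.1586,.155],90.5)
E
```

```text
t 14.12 pos [0.5127 0.1582 0.1771] rpy [ 1.798e+02 -3.000e-02  9.054e+01] w 0.0397
shift [ 0.0017 -0.0073  0.0885] turn [ 0.0011 -0.0002  0.0002] rows lin 0.5322217213615081 rot 0.029235486245952524
```

servo_tool --targets "0 0.002 -0.007 0 0.001 0 0; 0 0.002 -0.007 0.02 0.001 0 0; 0 0.002 -0.007 0.035 0.001 0 0; 0 0.002 -0.007 0.05 0.001 0 0; 0 0.002 -0.007 0.06 0.001 0 0; 0 0.002 -0.007 0.07 0.001 0 0; 0 0.002 -0.007 0.07 0.001 0 0"

```text
time: 14.7
tool_pos: [0.5125, 0.1586, 0.1588]
ee_rot: [3.138, -0.001, 1.58]
wrist_force: [7.5, 0.7, -3.4]
width: 0.0399
```

```bash
python3 - <<'E'
from h import *
plan([.511,.1586,.138],90.5)
o=get_obs();print(o['wrist_force'],o['wrist_torque'])
E
```

```text
t 14.7 pos [0.5125 0.1586 0.1588] rpy [ 1.7978e+02 -3.0000e-02  9.0530e+01] w 0.0399
shift [ 0.0001 -0.0063  0.0832] turn [ 0.0012 -0.0002  0.0002] rows lin 0.5000917151567239 rot 0.03132823075471779
[ 7.47172123  0.73429903 -3.43177245] [ 0.08494028 -1.50468477 -0.072918  ]
```

servo_tool --targets "0 0 0.006 0 0 0 0; 0 0 0.007 0.01 0 0 0; 0 0 0.007 0.025 0 0 0; 0 0 0.007 0.04 0 0 0; 0 0 0.007 0.04 0 0 0"

```text
time: 15.12
tool_pos: [0.5132, 0.1585, 0.1473]
ee_rot: [3.141, -0.0, 1.58]
wrist_force: [7.0, 0.2, -5.5]
width: 0.04
```

```bash
python3 - <<'E'
from h import *
plan([.5122,.1586,.138],90.5)
o=get_obs();print(o['wrist_force'],o['wrist_torque'])
E
```

```text
t 15.12 pos [0.5132 0.1585 0.1473] rpy [ 1.7996e+02 -1.0000e-02  9.0540e+01] w 0.04
shift [ 0.0005 -0.0041  0.0373] turn [ 0.0002 -0.      0.0002] rows lin 0.22498009175714453 rot 0.007374662885893884
[ 7.02792295  0.24475711 -5.53350127] [ 0.15919097 -1.75439365  0.04139886]
```

servo_tool --targets "0 0 0.006 0 0 0 0; 0 0 0.006 0.01 0 0 0; 0 0 0.006 0.02 0 0 0; 0 0 0.006 0.03 0 0 0; 0 0 0.006 0.036 0 0 0; 0 0 0.006 0.036 0 0 0"

```text
time: 15.62
tool_pos: [0.5134, 0.1585, 0.1388]
ee_rot: [-3.139, 0.0, 1.58]
wrist_force: [3.9, 0.6, -3.7]
width: 0.0398
```

```bash
python3 - <<'E'
from h import *
plan([.5122,.1586,.138],90.5)
o=get_obs();print(o['wrist_force'],o['wrist_torque'])
E
```

```text
t 15.62 pos [0.5134 0.1585 0.1388] rpy [-1.7987e+02  1.0000e-02  9.0550e+01] w 0.0398
shift [ 0.0005 -0.0047  0.0032] turn [-0.0007  0.      0.0003] rows lin 0.03419630046133727 rot 0.01902028671847905
[ 3.92667384  0.59492018 -3.70289159] [ 0.00498787 -1.12227105  0.0073194 ]
```

servo_tool --targets "0 0 0.003 0.005 0 0 0; 0 0 0.003 0.01 0 0 0; 0 0 0.003 0.012 0 0 0; 0 0 0.003 0.012 0 0 0"

```text
time: 15.95
tool_pos: [0.5134, 0.1585, 0.1387]
ee_rot: [-3.139, 0.0, 1.581]
wrist_force: [-1.2, -1.4, 8.4]
width: 0.0402
```

```bash
python3 - <<'E'
from h import *
plan([.5122,.1586,.138],90.5)
o=get_obs();print(o['wrist_force'],o['wrist_torque'])
snap('scene','scene9')
w=cv2.imread('pics/scene9.png');cv2.imwrite('pics/s9c.png',cv2.resize(w[170:270,330:430],None,fx=6,fy=6,interpolation=cv2.INTER_CUBIC))
E
```

```text
t 15.95 pos [0.5134 0.1585 0.1387] rpy [-179.87    0.     90.56] w 0.0402
shift [ 0.0003 -0.005   0.0029] turn [-0.0007  0.      0.0003] rows lin 0.03451872778698126 rot 0.020575157487546968
[-1.17228338 -1.4278762   8.388681  ] [-0.2700732   0.08058711 -0.03687256]
```

View pics/s9c.png

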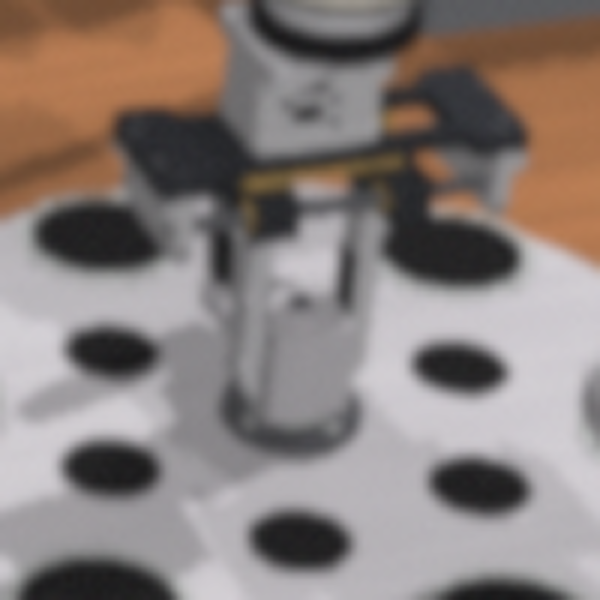

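servo_tool --targets "1 0 0 0 0 0 0; 1 0 0 0 0 0 0; 1 0 0 0 0 0 0; 1 0 0 0 0 0 0; 1 0 0 0 0 0 0; 1 0 0 0 0 0 0; 1 0 0 0 0 0 0; 1 0 0 0 0 0 0; 1 0 0 -0.1 0 0 0; 1 0 0 -0.25 0 0 0; 1 0 0 -0.4 0 0 0; 1 0 0 -0.5 0 0 0"

```text
time: 17.0
tool_pos: [0.515, 0.1587, 0.2647]
ee_rot: [3.14, -0.001, 1.58]
wrist_force: [0.1, 0.1, 1.0]
width: 0.0945
```

servo_tool --targets "1 0 -0.03 -0.05 0 0 0.039; 1 0 -0.1 -0.05 0 0 0.078; 1 0 -0.17 -0.05 0 0 0.117; 1 0 -0.24 -0.05 0 0 0.156; 1 0 -0.31 -0.05 0 0 0.195; 1 0 -0.32 -0.05 0 0 0.234; 1 0 -0.32 -0.05 0 0 0.273; 1 0 -0.32 -0.05 0 0 0.312; 1 0 -0.32 -0.05 0 0 0.351; 1 0 -0.32 -0.05 0 0 0.39; 1 0 -0.32 -0.05 0 0 0.429; 1 0 -0.32 -0.05 0 0 0.468"

```text
time: 18.0
tool_pos: [0.4343, 0.1578, 0.2736]
ee_rot: [-3.141, 0.002, 0.104]
wrist_force: [0.5, 0.5, -0.1]
width: 0.0938
```

servo_tool --targets "1 0 0 0 0 0 0.039; 1 0 0 0 0 0 0.078; 1 0 0 0 0 0 0.117; 1 0 0 0 0 0 0.156; 1 0 0 0 0 0 0.195; 1 0 0 0 0 0 0.234; 1 0 0 0 0 0 0.273; 1 0 0 0 0 0 0.312; 1 0 0 0 0 0 0.351; 1 0 0 0 0 0 0.39; 1 0 0 0 0 0 0.429; 1 0 0 0 0 0 0.468"

```text
time: 19.0
tool_pos: [0.4343, 0.1578, 0.2736]
ee_rot: [3.139, 0.001, -1.366]
wrist_force: [-0.1, -0.3, -0.2]
width: 0.0941
```

```bash
python3 - <<'E'
from h import *
plan([.434,.158,.26],-89)
o=get_obs();print(o['wrist_force'],o['wrist_torque'])
snap('top','top10');snap('wrist','w10')
E
```

```text
t 19.0 pos [0.4343 0.1578 0.2736] rpy [ 1.7985e+02  3.0000e-02 -7.8280e+01] w 0.0941
shift [-0.0011  0.0009  0.0544] turn [0.0008 0.0001 0.0596] rows lin 0.32643483099035475 rot 1.4980076014879626
[-0.06279521 -0.34859961 -0.19868714] [ 0.05653746 -0.0284913  -0.0038392 ]
```

View pics/w10.png

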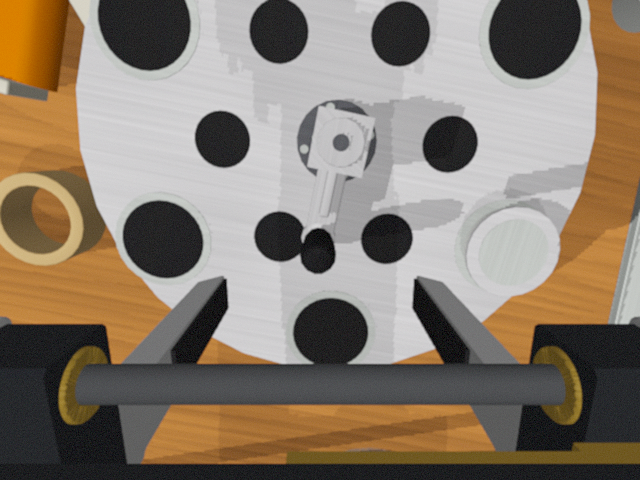

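```bash
python3 - <<'E'
from h import *
h=pix2w('w10',341,142,.1775);g=pix2w('w10',318,259,.2075);print(h,g)
d=(g-h)[:2];print(np.linalg.norm(d),np.rad2deg(np.arctan2(d[1],d[0])))
w=cv2.imread('pics/w10.png');cv2.imwrite('pics/w10c.png',cv2.resize(w[90:290,270:420],None,fx=3,fy=3,interpolation=cv2.INTER_CUBIC))
for z in(.2075,.1455): print(w2pix('w10',[.4335,.1578,z]))
E
```

```text
[0.51134491 0.15677438 0.1775    ] [0.43203596 0.15713357 0.2075    ]
0.07930976193907442 179.74050833287646
[317.47091488 256.79559577]
[317.93293188 236.18540185]
```

View pics/w10c.png

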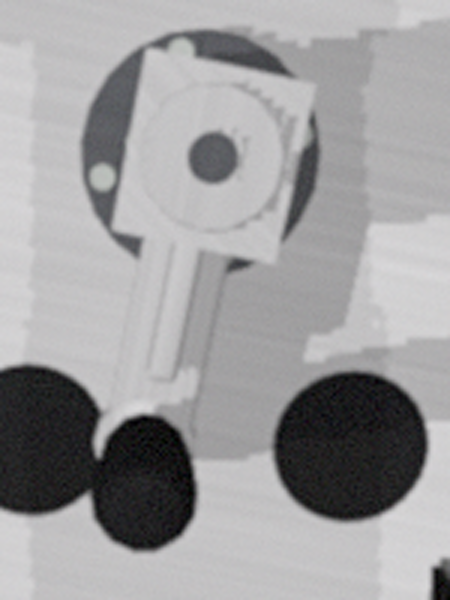

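servo_tool --targets "1 -0.001 -0.001 0.05 0 0 0.03; 1 -0.001 -0.001 0.1 0 0 0.06; 1 -0.001 -0.001 0.2 0 0 0.06; 1 -0.001 -0.001 0.3 0 0 0.06; 1 -0.001 -0.001 0.4 0 0 0.06; 1 -0.001 -0.001 0.42 0 0 0.06; 1 -0.001 -0.001 0.42 0 0 0.06; 0.2 -0.001 -0.001 0.42 0 0 0.06; 0.2 -0.001 -0.001 0.42 0 0 0.06; 0 -0.001 -0.001 0.42 0 0 0.06; 0 -0.001 -0.001 0.42 0 0 0.06; 0 -0.001 -0.001 0.42 0 0 0.06"

```text
time: 20.1
tool_pos: [0.4349, 0.1582, 0.1697]
ee_rot: [3.141, 0.0, -1.548]
wrist_force: [-0.4, -0.3, 0.2]
width: 0.0641
```

servo_tool --targets "0 0 0 0 0 0 0; 0 0 0 0 0 0 0; 0 0 0 0 0 0 0; 0 0 0 0 0 0 0; 0 0 0 0 0 0 0; 0 0 0 0 0 0 0"

```text
time: 20.6
tool_pos: [0.4343, 0.1581, 0.1685]
ee_rot: [3.139, 0.0, -1.549]
wrist_force: [-0.1, -0.2, -1.2]
width: 0.0255
```

```bash
python3 - <<'E'
from h import *
plan([.4335,.158,.168],-89)
o=get_obs();print(o['wrist_force'],o['wrist_torque'])
snap('wrist','w11')
E
```

```text
t 20.6 pos [0.4343 0.1581 0.1685] rpy [ 1.7984e+02  1.0000e-02 -8.8720e+01] w 0.0255
shift [0.0005 0.0031 0.0022] turn [0.0009 0.0001 0.0015] rows lin 0.022836702932872793 rot 0.044337453102473195
[-0.08889719 -0.19394692 -1.17559467] [ 0.01795851  0.04619404 -0.02995781]
```

View pics/w11.png

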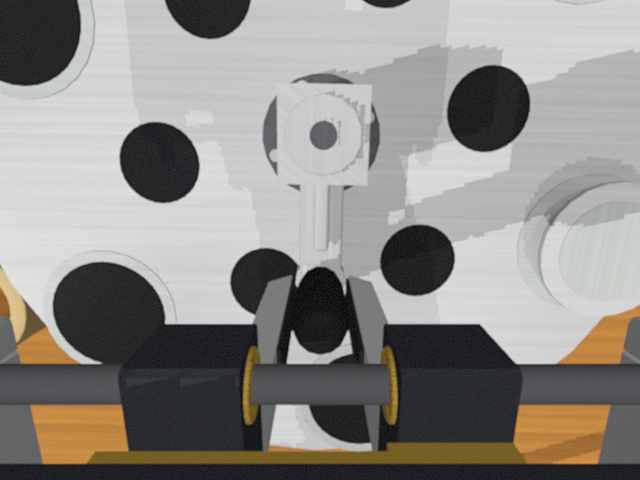

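servo_tool --targets "0 0.011 0 0 0 0 -0.011; 0 0.028 -0.001 0 0 0 -0.028; 0 0.05 -0.004 0 0 0 -0.05; 0 0.072 -0.008 0 0 0 -0.072; 0 0.094 -0.014 0 0 0 -0.094; 0 0.115 -0.021 0 0 0 -0.117; 0 0.135 -0.03 0 0 0 -0.139; 0 0.155 -0.04 0 0 0 -0.161; 0 0.174 -0.052 0 0 0 -0.183; 0 0.193 -0.064 0 0 0 -0.206; 0 0.21 -0.079 0 0 0 -0.228; 0 0.226 -0.094 0 0 0 -0.25"

```text
time: 21.65
tool_pos: [0.4578, 0.1034, 0.1684]
ee_rot: [3.14, 0.006, -0.759]
wrist_force: [-3.8, 4.3, 1.8]
width: 0.0254
```

```bash
python3 - <<'E'
from h import *
c=np.array([.5138,.1583]);o=get_obs();d=np.array(o['tool_pos'])[:2]-c
print(np.linalg.norm(d),np.rad2deg(np.arctan2(d[1],d[0])),o['tool_pos'],np.rad2deg(o['ee_rot']),o['wrist_force'],o['width'])
E
```

```text
0.07840463751461295 -135.5824959979278 [0.45779879 0.10342604 0.16840161] [179.90493074   0.36178078 -43.47084575] [-3.79863091  4.29109957  1.83304727] 0.025359652870685808
```

servo_tool --targets "0 0.022 -0.001 0 0 0 -0.022; 0 0.045 -0.003 0 0 0 -0.044; 0 0.067 -0.007 0 0 0 -0.067; 0 0.088 -0.012 0 0 0 -0.089; 0 0.109 -0.019 0 0 0 -0.111; 0 0.13 -0.028 0 0 0 -0.133; 0 0.15 -0.038 0 0 0 -0.156; 0 0.17 -0.049 0 0 0 -0.178; 0 0.188 -0.061 0 0 0 -0.2; 0 0.206 -0.075 0 0 0 -0.222; 0 0.222 -0.09 0 0 0 -0.244; 0 0.238 -0.106 0 0 0 -0.267"

```text
time: 22.65
tool_pos: [0.5185, 0.0814, 0.1681]
ee_rot: [-3.138, 0.007, 0.08]
wrist_force: [-5.4, 3.0, 1.7]
width: 0.0252
```

```bash
python3 - <<'E'
from h import *
c=np.array([.5138,.1583]);o=get_obs();d=np.array(o['tool_pos'])[:2]-c
print(np.linalg.norm(d),np.rad2deg(np.arctan2(d[1],d[0])),o['tool_pos'],np.rad2deg(o['ee_rot']),o['wrist_force'],o['width'])
E
```

```text
0.07700694168170977 -86.48992845199378 [0.51851467 0.08143752 0.16814491] [-179.81994864    0.42349689    4.58120841] [-5.40683773  3.04013625  1.69964209] 0.025198845169851613
```

servo_tool --targets "0 0.022 -0.002 0 0 0 -0.022; 0 0.045 -0.005 0 0 0 -0.044; 0 0.067 -0.01 0 0 0 -0.067; 0 0.088 -0.016 0 0 0 -0.089; 0 0.109 -0.023 0 0 0 -0.111; 0 0.13 -0.032 0 0 0 -0.133; 0 0.15 -0.042 0 0 0 -0.156; 0 0.17 -0.053 0 0 0 -0.178; 0 0.188 -0.065 0 0 0 -0.2; 0 0.2 -0.074 0 0 0 -0.215; 0 0.206 -0.079 0 0 0 -0.222; 0 0.206 -0.079 0 0 0 -0.222"

```text
time: 23.65
tool_pos: [0.569, 0.1054, 0.1678]
ee_rot: [-3.135, 0.002, 0.775]
wrist_force: [-4.2, 3.3, 1.0]
width: 0.026
```

```bash
python3 - <<'E'
from h import *
c=np.array([.5138,.1600]);o=get_obs();d=np.array(o['tool_pos'])[:2]-c
print(np.linalg.norm(d),np.rad2deg(np.arctan2(d[1],d[0])),o['tool_pos'],np.rad2deg(o['ee_rot']),o['wrist_force'],o['width'])
for c in('wrist','scene','top'): snap(c,c+'12')
w=cv2.imread('pics/scene12.png');cv2.imwrite('pics/s12c.png',cv2.resize(w[170:310,290:490],None,fx=4,fy=4,interpolation=cv2.INTER_CUBIC))
E
```

```text
0.07762657117940068 -44.67382027368066 [0.56900187 0.1054231  0.16784583] [-1.79644991e+02  1.36033206e-01  4.43969696e+01] [-4.17839451  3.25587599  0.98624007] 0.025962411197611033
```

View pics/wrist12.png

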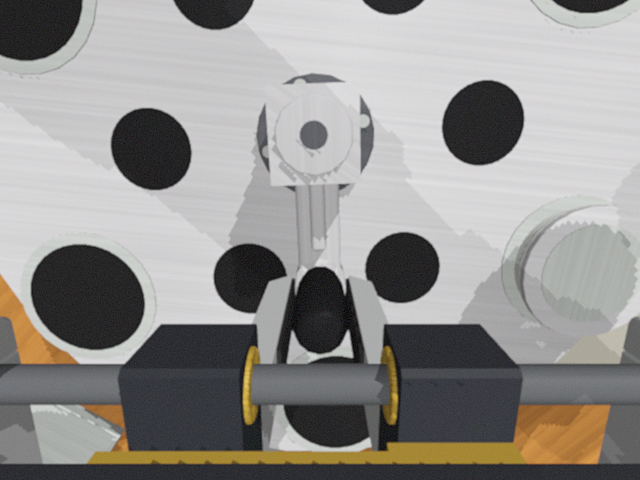

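View pics/s12c.png

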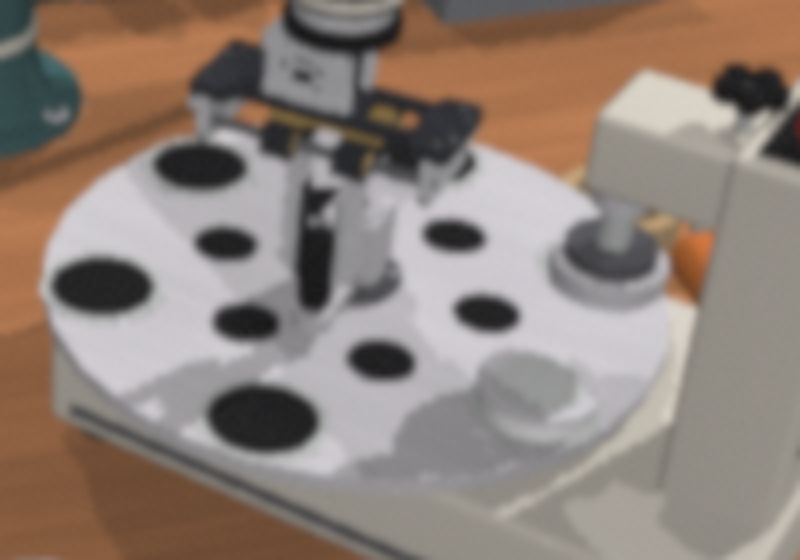

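```bash
cat >> h.py <<'E'
from scipy.optimize import least_squares
def dialfit(fn,px,a0,r=.0985,z=.1165):
  W=np.array([pix2w(fn,*q,z)[:2] for q in px])
  def f(p):
    a=np.deg2rad(p[2]);o=[]
    for w in W:
      th=np.arctan2(w[1]-p[1],w[0]-p[0]);k=np.round((th-a)/(np.pi/3));t=a+k*np.pi/3
      o+=list(w-p[:2]-p[3]*np.array([np.cos(t),np.sin(t)]))
    return np.array(o)*1e3
  s=least_squares(f,[.512,.158,a0,r]);print(fn,np.round(s.x,4),np.abs(s.fun).max());return s.x
E
python3 - <<'E'
from h import *
dialfit('w11',[(160,162),(488,108),(417,260)],40)
dialfit('wrist12',[(151,149),(483,122),(402,267)],0)
E
```

```text
w11 [ 0.5127  0.1578 40.267   0.0986] 0.28115746700536903
wrist12 [  0.5117   0.1585 -11.1105   0.0989] 0.14502106966025885
```

servo_tool --targets "0 0.017 -0.003 0 0 0 -0.017; 0 0.033 -0.005 0 0 0 -0.033; 0 0.05 -0.008 0 0 0 -0.05; 0 0.067 -0.011 0 0 0 -0.067; 0 0.077 -0.014 0 0 0 -0.078; 0 0.088 -0.017 0 0 0 -0.089; 0 0.094 -0.018 0 0 0 -0.094; 0 0.099 -0.02 0 0 0 -0.1; 0 0.099 -0.02 0 0 0 -0.1; 0 0.099 -0.02 0 0 0 -0.1"

```text
time: 24.63
tool_pos: [0.5825, 0.1249, 0.1677]
ee_rot: [-3.135, 0.003, 1.087]
wrist_force: [-5.2, 0.9, 2.0]
width: 0.0257
```

```bash
python3 - <<'E'
from h import *
c=np.array([.5138,.1600]);o=get_obs();d=np.array(o['tool_pos'])[:2]-c
print(np.linalg.norm(d),np.rad2deg(np.arctan2(d[1],d[0])),o['tool_pos'],np.rad2deg(o['ee_rot']),o['wrist_force'],o['width'])
for c in('wrist','scene'): snap(c,c+'13')
w=cv2.imread('pics/scene13.png');cv2.imwrite('pics/s13c.png',cv2.resize(w[200:280,400:490],None,fx=7,fy=7,interpolation=cv2.INTER_CUBIC))
E
```

```text
0.07718366823594207 -27.042053779370047 [0.58254541 0.12490888 0.1677411 ] [-1.79615803e+02  1.78812695e-01  6.22912182e+01] [-5.15857934  0.93218643  2.00801741] 0.02565432549393497
```

View pics/wrist13.png

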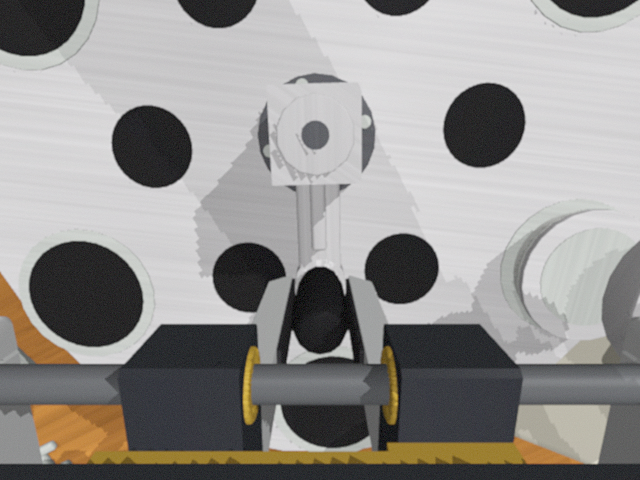

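View pics/s13c.png

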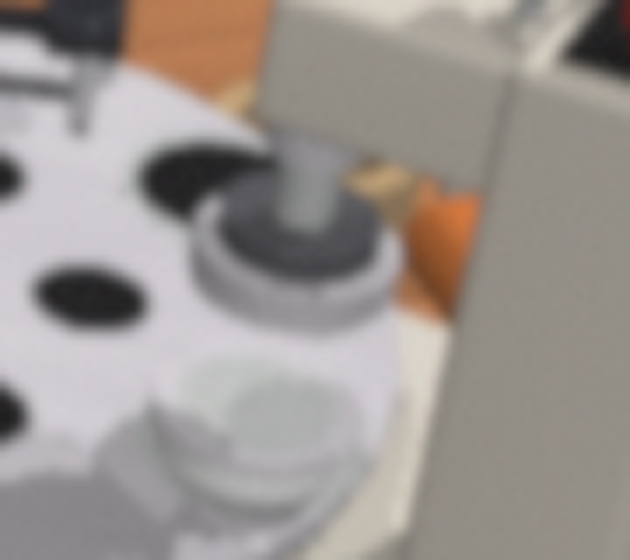

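```bash
python3 - <<'E'
from h import *
x=dialfit('wrist13',[(152,146),(484,125),(401,268)],8)
print('tub',x[2]+30+360-360, 'world expected lid now vs head in scene:')
P=lambda p:np.round((w2pix('scene13',p)-[400,200])*7)
c=np.array([.5122,.1585])
for th in (36,39,42):
  t=np.deg2rad(th);print(th,P([*(c+.18*np.array([np.cos(t),np.sin(t)])),.1895]),P([*(c+.18*np.array([np.cos(t),np.sin(t)])),.1375]))
for a in (x[2]+30-60,x[2]+30,x[2]-30): 
  t=np.deg2rad(a);print('lid at',a,P([*(c+.18*np.array([np.cos(t),np.sin(t)])),.1375]))
E
```

```text
wrist13 [0.5115 0.1585 5.8206 0.0987] 0.10013131717380441
tub 35.82056354343081 world expected lid now vs head in scene:
36 [272. 291.] [251. 404.]
39 [283. 280.] [261. 392.]
42 [292. 268.] [270. 380.]
lid at -24.179436456569178 [-170.  511.]
lid at 35.82056354343082 [250. 404.]
lid at -24.179436456569178 [-170.  511.]
```

servo_tool --targets "0 0.006 -0.002 0 0 0 -0.006; 0 0.011 -0.004 0 0 0 -0.012; 0 0.016 -0.006 0 0 0 -0.016; 0 0.019 -0.007 0 0 0 -0.019; 0 0.019 -0.007 0 0 0 -0.019; 0 0.019 -0.007 0 0 0 -0.019"

```text
time: 25.23
tool_pos: [0.5846, 0.1299, 0.1679]
ee_rot: [-3.138, 0.001, 1.147]
wrist_force: [-3.9, 0.2, 0.9]
width: 0.0254
```

```bash
python3 - <<'E'
from h import *
c=np.array([.5138,.1600]);o=get_obs();d=np.array(o['tool_pos'])[:2]-c
print(np.linalg.norm(d),np.rad2deg(np.arctan2(d[1],d[0])),o['tool_pos'],np.rad2deg(o['ee_rot']),o['wrist_force'],o['width'])
for c in('wrist','scene','top'): snap(c,c+'14')
w=cv2.imread('pics/scene14.png');cv2.imwrite('pics/s14c.png',cv2.resize(w[200:280,400:490],None,fx=7,fy=7,interpolation=cv2.INTER_CUBIC))
w=cv2.imread('pics/wrist14.png');cv2.imwrite('pics/w14c.png',cv2.resize(w[60:300,100:540],None,fx=1.8,fy=1.8,interpolation=cv2.INTER_CUBIC))
w=cv2.imread('pics/top14.png');cv2.imwrite('pics/t14c.png',cv2.resize(w[150:330,170:350],None,fx=3.3,fy=3.3,interpolation=cv2.INTER_CUBIC))
E
```

```text
0.07698146375513258 -23.043376816649168 [0.58463902 0.12986731 0.16794694] [-1.79787449e+02  6.52801767e-02  6.57054822e+01] [-3.87243612  0.21681793  0.86702677] 0.025356987101890677
```

View pics/w14c.png

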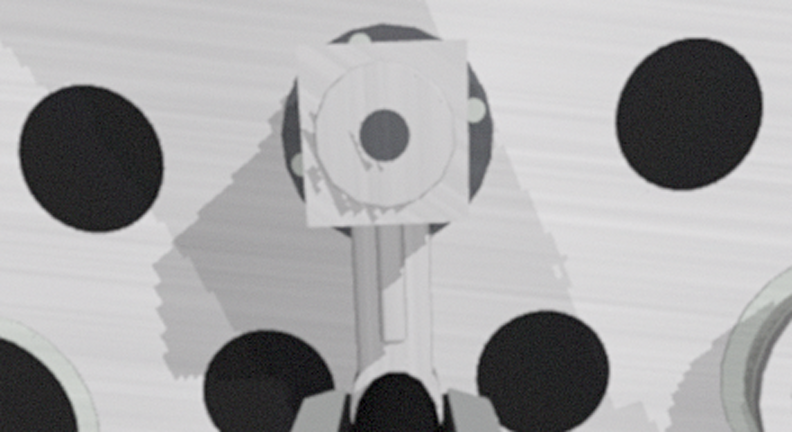

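View pics/s14c.png

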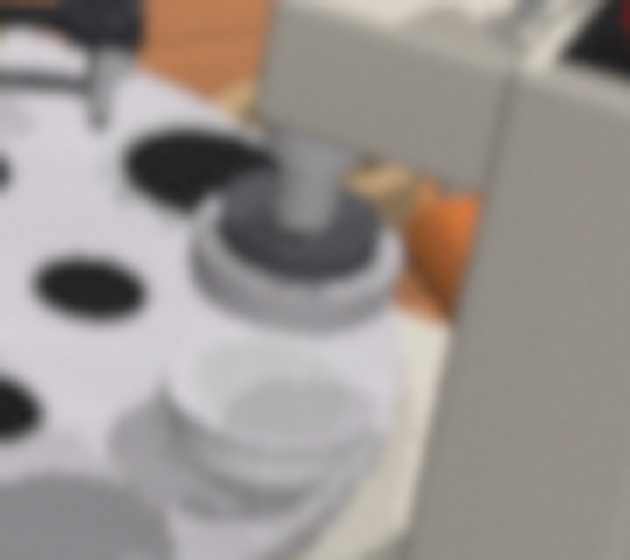

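View pics/t14c.png

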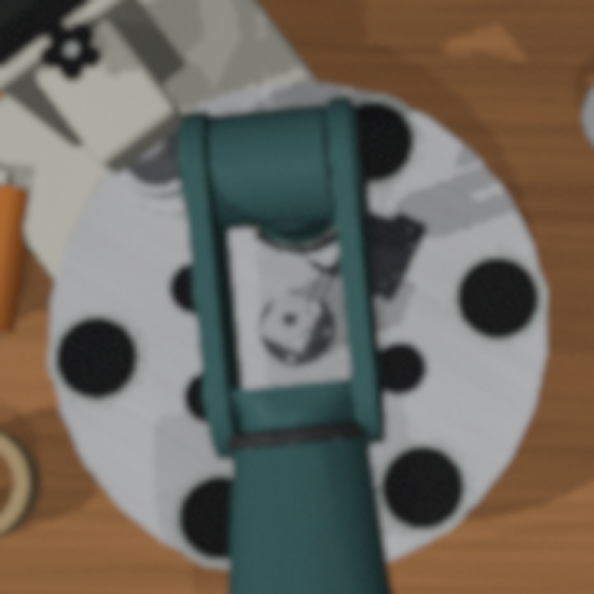

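```bash
python3 - <<'E'
from h import *
x=dialfit('wrist14',[(100+91.5/1.8,60+159/1.8),(100+689/1.8,60+114/1.8),(100+543/1.8,60+372/1.8)],8)
print(x[2]+30)
c=np.array([.5120,.1583])
im=cv2.imread('pics/scene14.png');S=6
big=cv2.resize(im[180:280,370:490],None,fx=S,fy=S,interpolation=cv2.INTER_CUBIC)
def circ(th,z,r,col,R=.18):
  t=np.deg2rad(th);cc=np.array([*(c+R*np.array([np.cos(t),np.sin(t)])),z]) if R else np.array([*c,z])
  q=np.array([w2pix('scene14',cc+[r*np.cos(a),r*np.sin(a),0]) for a in np.linspace(0,2*np.pi,60)])
  cv2.polylines(big,[np.int32(((q-[370,180]+.5)*S).round())],True,col,1)
circ(39.1,.1895,.038,(0,0,255)); circ(x[2]+30,.1375,.0405,(0,200,0))
circ(0,.1165,.222,(255,0,0),0)
circ(x[2]+90,.1165,.028,(255,0,255))
cv2.imwrite('pics/ov14.png',big)
E
```

```text
wrist14 [0.5116 0.1585 9.9625 0.0987] 0.24635441573232775
39.96248213072894
```

View pics/ov14.png

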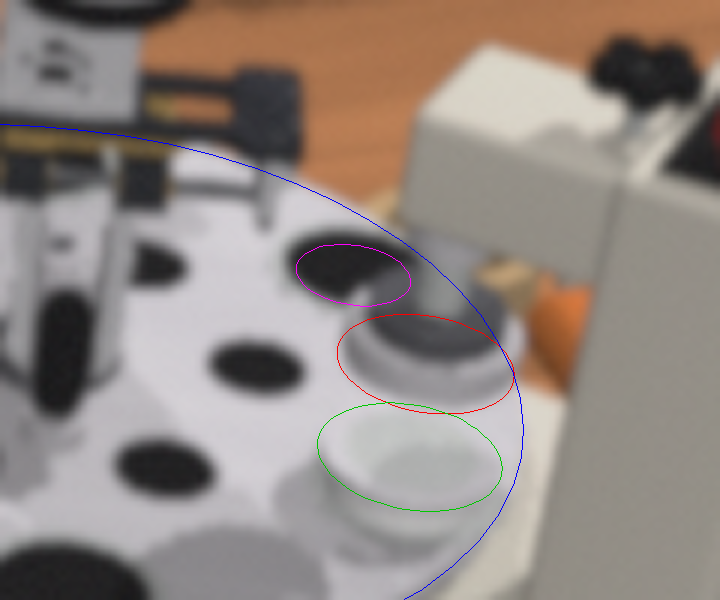

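servo_tool --targets "1 0 0 0 0 0 0; 1 0 0 0 0 0 0; 1 0 0 0 0 0 0; 1 0 0 0 0 0 0; 1 0 0 0 0 0 0; 1 0 0 0 0 0 0; 1 0 0 -0.1 0 0 0; 1 0 0 -0.25 0 0 0; 1 0 0 -0.4 0 0 0; 1 0 0 -0.55 0 0 0; 1 0 0 -0.7 0 0 0; 1 0 0 -0.85 0 0 0"

```text
time: 26.38
tool_pos: [0.5854, 0.1296, 0.3828]
ee_rot: [-3.14, 0.001, 1.147]
wrist_force: [0.2, 0.3, 0.9]
width: 0.0939
```

```bash
python3 - <<'E'
from h import *
plan([.555,.196,.40],127)
E
```

```text
t 26.38 pos [0.5854 0.1296 0.3828] rpy [-1.7992e+02  3.0000e-02  6.5710e+01] w 0.0939
shift [ 0.1922 -0.2202 -0.0685] turn [-5.000e-04 -1.000e-04 -3.405e-01] rows lin 1.7996029040802548 rot 8.559856713386418
```

servo_tool --targets "1 0.03 -0.03 -0.07 0 0 -0.035; 1 0.08 -0.1 -0.07 0 0 -0.07; 1 0.14 -0.16 -0.07 0 0 -0.105; 1 0.19 -0.22 -0.07 0 0 -0.14; 1 0.19 -0.22 -0.07 0 0 -0.175; 1 0.19 -0.22 -0.07 0 0 -0.21; 1 0.19 -0.22 -0.07 0 0 -0.245; 1 0.19 -0.22 -0.07 0 0 -0.28; 1 0.19 -0.22 -0.07 0 0 -0.315; 1 0.19 -0.22 -0.07 0 0 -0.34; 1 0.19 -0.22 -0.07 0 0 -0.34; 1 0.19 -0.22 -0.07 0 0 -0.34"

```text
time: 27.38
tool_pos: [0.5552, 0.1955, 0.3984]
ee_rot: [-3.14, -0.001, 2.213]
wrist_force: [-0.0, 0.1, -0.5]
width: 0.0935
```

```bash
python3 - <<'E'
from h import *
snap('wrist','w15')
w=cv2.imread('pics/w15.png');cv2.imwrite('pics/w15c.png',cv2.resize(w[270:370,265:385],None,fx=6,fy=6,interpolation=cv2.INTER_CUBIC))
E
```

```text
(no output)
```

View pics/w15.png

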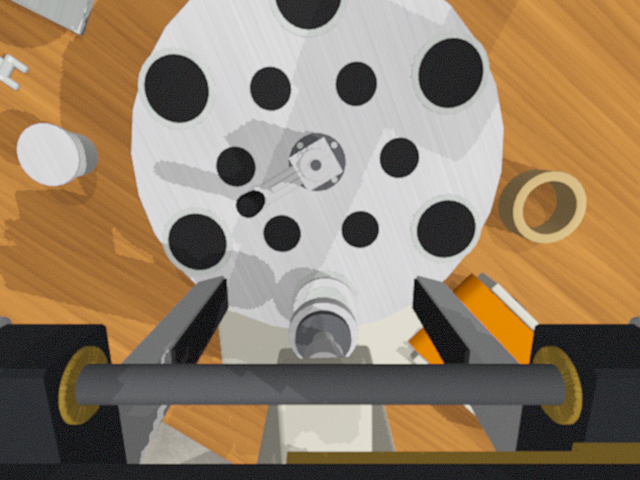

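View pics/w15c.png

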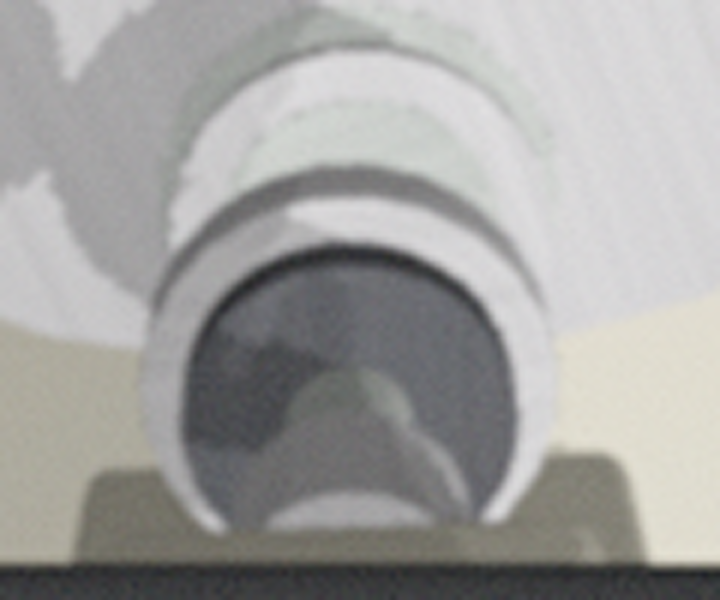

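```bash
python3 - <<'E'
from h import *
x=dialfit('w15',[(271,88),(356,83),(399,158),(360,229),(282,233),(236,166)],8)
print('tub',x[2]+30)
c=x[:2]
for dt in(-1.2,0,1.2):
  big=cv2.imread('pics/w15c.png')
  def circ(th,z,r,col):
    t=np.deg2rad(th);cc=np.array([*(c+.18*np.array([np.cos(t),np.sin(t)])),z])
    q=np.array([w2pix('w15',cc+[r*np.cos(a),r*np.sin(a),0]) for a in np.linspace(0,2*np.pi,60)])
    q=(q-[265,270]+.5)*6
    cv2.polylines(big,[np.int32(q.round())],True,col,1);print(th,z,q[:,0].min(),q[:,0].max(),q[:,1].min())
  for th in(38.5,39.5): circ(th,.1895,.038,(0,0,255))
  break
circ(x[2]+30,.1375,.0405,(0,200,0))
circ(39.2,.1975,.038,(255,0,0))
cv2.imwrite('pics/ov15.png',big)
E
```

```text
w15 [0.5119 0.1582 9.754  0.0983] 0.6757868550770763
tub 39.75401633505697
38.5 0.1895 142.00346896489282 545.1870237684865 154.1680610989141
39.5 0.1895 158.65534602828188 561.8600799938105 153.5699439185537
39.75401633505697 0.1375 168.86788997669407 553.0498430336297 47.20838132642393
39.2 0.1975 150.361054217287 561.0526856147118 170.43428105382202
```

View pics/ov15.png

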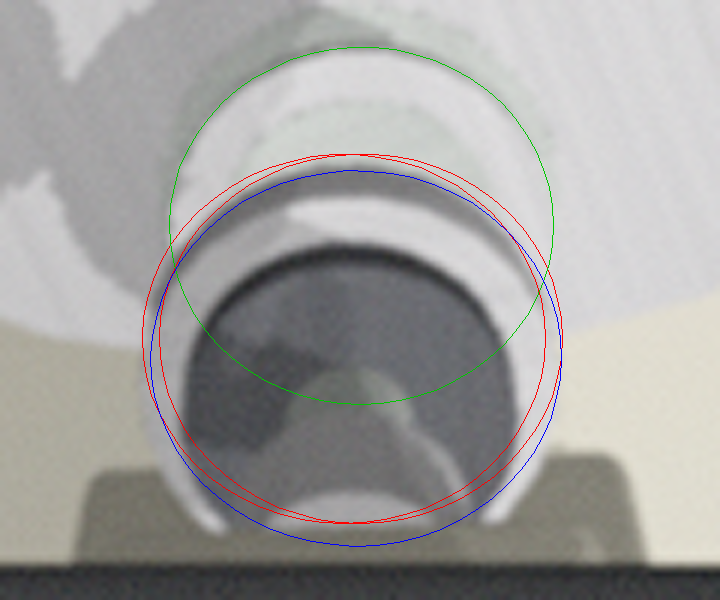

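```bash
python3 - <<'E'
from h import *
w=cv2.imread('pics/w15.png');cv2.imwrite('pics/w15d.png',cv2.resize(w[120:230,220:370],None,fx=5,fy=5,interpolation=cv2.INTER_CUBIC))
plan([.5132,.1585,.26],67.5)
E
```

```text
t 27.43 pos [0.5552 0.1955 0.3983] rpy [-1.799e+02 -8.000e-02  1.268e+02] w 0.0942
shift [-0.0187 -0.2223  0.5538] turn [-7.000e-04 -1.000e-04  3.294e-01] rows lin 3.5790659752735228 rot 8.281500680595943
```

View pics/w15d.png

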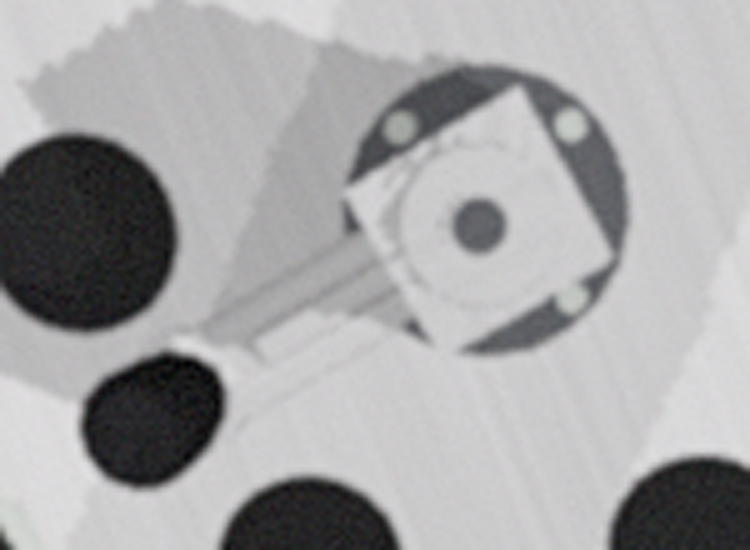

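```bash
python3 - <<'E'
from h import *
print(pix2w('w15',316,164.8,.1775))
plan([.5130,.1585,.26],66.7)
E
```

```text
[0.51340854 0.15808286 0.1775    ]
t 27.43 pos [0.5552 0.1955 0.3983] rpy [-1.799e+02 -8.000e-02  1.268e+02] w 0.0942
shift [-0.0182 -0.2229  0.5538] turn [-7.000e-04 -1.000e-04  3.339e-01] rows lin 3.580418904132937 rot 8.393232250024933
```

servo_tool --targets "1 -0.005 -0.05 0.1 0 0 0.037; 1 -0.01 -0.12 0.2 0 0 0.074; 1 -0.015 -0.2 0.3 0 0 0.111; 1 -0.019 -0.222 0.4 0 0 0.148; 1 -0.019 -0.222 0.5 0 0 0.185; 1 -0.019 -0.222 0.55 0 0 0.222; 1 -0.019 -0.222 0.55 0 0 0.259; 1 -0.019 -0.222 0.55 0 0 0.296; 1 -0.019 -0.222 0.55 0 0 0.334; 1 -0.019 -0.222 0.55 0 0 0.334; 1 -0.019 -0.222 0.55 0 0 0.334"

```text
time: 28.35
tool_pos: [0.5133, 0.1583, 0.261]
ee_rot: [-3.139, 0.001, 1.168]
wrist_force: [-0.0, -0.5, -0.3]
width: 0.094
```

```bash
python3 - <<'E'
from h import *
snap('wrist','w16')
plan([.5130,.1585,.1392],66.7)
w=cv2.imread('pics/w16.png');cv2.imwrite('pics/w16c.png',cv2.resize(w[160:340,220:420],None,fx=3.3,fy=3.3,interpolation=cv2.INTER_CUBIC))
E
```

```text
t 28.4 pos [0.5133 0.1584 0.2611] rpy [-1.7988e+02  5.0000e-02  6.6910e+01] w 0.0939
shift [ 3.000e-04 -2.000e-04  4.874e-01] turn [-0.0006  0.0003  0.0012] rows lin 2.9222195796125114 rot 0.03461737173991296
```

View pics/w16.png

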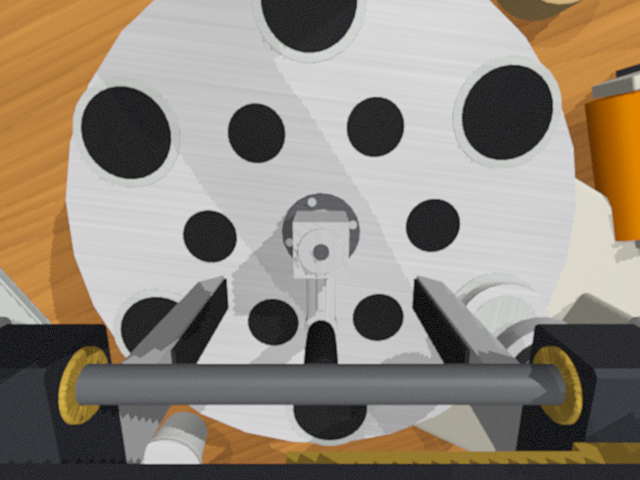

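View pics/w16c.png

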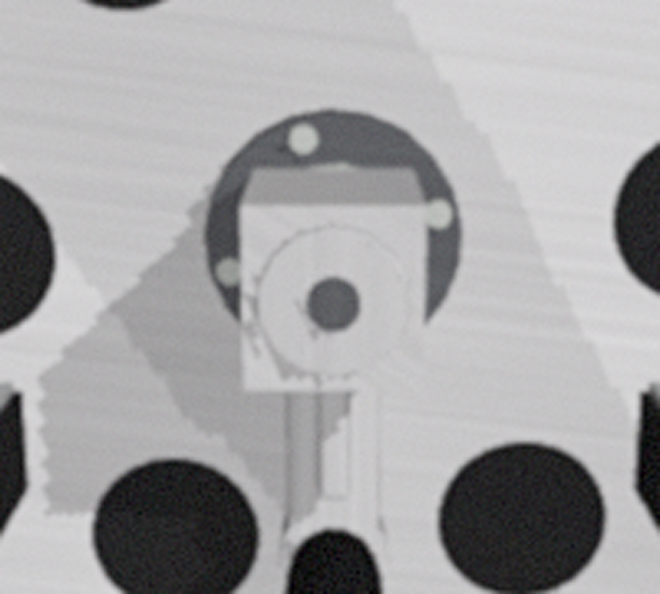

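```bash
python3 - <<'E'
from h import *
h=pix2w('w16',320.9,251.8,.1775);o=get_obs()
print(h,R.from_euler('xyz',o['ee_rot']).inv().apply(h-o['tool_pos']))
E
```

```text
[0.51489744 0.15708916 0.1775    ] [-0.00050925  0.00216762  0.08355242]
```

servo_tool --targets "1 -0.004 0.004 0.1 0 0 0; 1 -0.004 0.004 0.2 0 0 0; 1 -0.004 0.004 0.3 0 0 0; 1 -0.004 0.004 0.4 0 0 0; 1 -0.004 0.004 0.46 0 0 0; 1 -0.004 0.004 0.48 0 0 0; 1 -0.004 0.004 0.48 0 0 0; 0.6 -0.004 0.004 0.48 0 0 0; 0.5 -0.004 0.004 0.48 0 0 0; 0.5 -0.004 0.004 0.48 0 0 0; 0.46 -0.004 0.004 0.48 0 0 0; 0.46 -0.004 0.004 0.48 0 0 0"

```text
time: 29.4
tool_pos: [0.514, 0.1572, 0.1419]
ee_rot: [-3.141, -0.0, 1.166]
wrist_force: [0.1, 0.0, 0.0]
width: 0.0637
```

```bash
python3 - <<'E'
from h import *
plan([.5130,.1585,.1392],66.7)
print(get_obs()['wrist_force'])
snap('wrist','w17')
E
```

```text
t 29.4 pos [0.514  0.1572 0.1419] rpy [-179.95   -0.     66.8 ] w 0.0637
shift [ 0.0033 -0.0057  0.0108] turn [-0.0003 -0.      0.0006] rows lin 0.07590668975446628 rot 0.015404708802619873
[0.06872523 0.04365404 0.04870912]
```

View pics/w17.png

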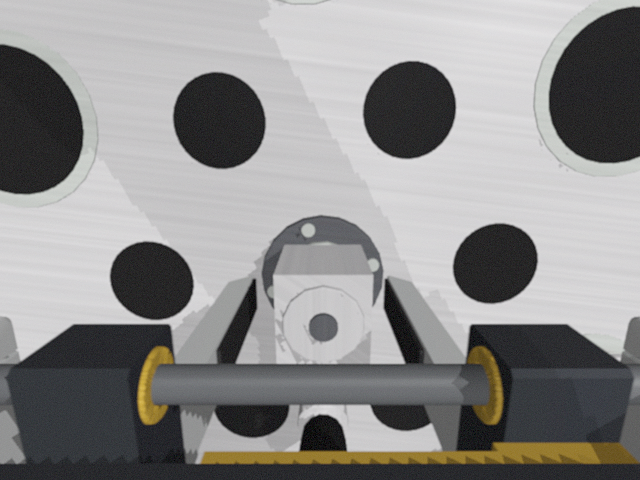

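servo_tool --targets "0.46 0.005 0 0 0 0 0; 0.45 0.0055 0 0 0 0 0; 0.4 0.0055 0 0 0 0 0; 0 0.0055 0 0 0 0 0; 0 0.0055 0 0 0 0 0; 0 0.0055 0 0 0 0 0; 0 0.0055 0 0 0 0 0; 0 0.0055 0 0 0 0 0; 0 0.0055 0 0 0 0 0"

```text
time: 30.2
tool_pos: [0.5141, 0.1585, 0.1409]
ee_rot: [-3.139, 0.001, 1.166]
wrist_force: [0.7, 2.0, -0.3]
width: 0.0396
```

```bash
python3 - <<'E'
from h import *
plan([.5130,.1585,.1392],66.7)
o=get_obs();print(o['wrist_force'],o['wrist_torque'])
snap('wrist','w18')
w=cv2.imread('pics/w18.png');
cv2.imwrite('pics/w18c.png',w)
E
```

```text
t 30.2 pos [0.5141 0.1585 0.1409] rpy [-1.7987e+02  3.0000e-02  6.6800e+01] w 0.0396
shift [-0.0018 -0.0038  0.0068] turn [-0.0007  0.0002  0.0005] rows lin 0.04798800469990405 rot 0.023461513276055373
[ 0.66848217  1.99876279 -0.27741823] [ 0.24413366 -0.25739076 -0.09213497]
```

View pics/w18.png

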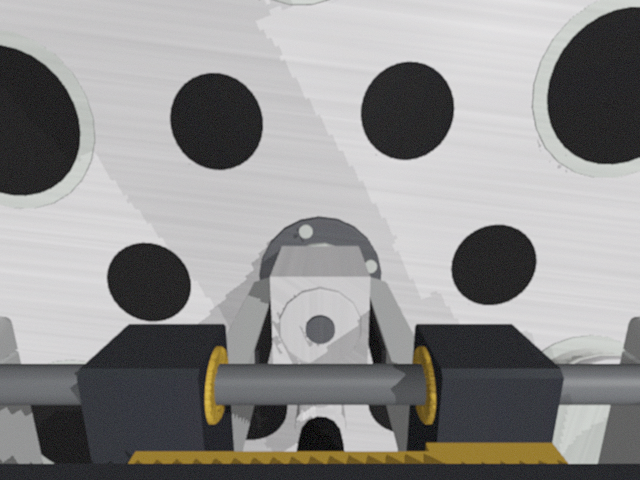

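servo_tool --targets "0 0 0 0 0 0 0.008; 0 0 0 0 0 0 0.016; 0 0 0 -0.01 0 0 0.016; 0 0 0 -0.03 0 0 0.016; 0 0 0 -0.05 0 0 0.016; 0 0 0 -0.08 0 0 0.016; 0 0 0 -0.11 0 0 0.016; 0 0 0 -0.14 0 0 0.016; 0 0 0 -0.19 0 0 0.016; 0 0 0 -0.26 0 0 0.016; 0 0 0 -0.35 0 0 0.016; 0 0 0 -0.45 0 0 0.016"

```text
time: 31.25
tool_pos: [0.5137, 0.1579, 0.2545]
ee_rot: [-3.138, 0.003, 1.115]
wrist_force: [0.3, 0.1, -5.3]
width: 0.0398
```

```bash
python3 - <<'E'
from h import *
plan([.51,-.3075,.25],-79)
o=get_obs();print(o['wrist_force'],o['wrist_torque'])
snap('wrist','w19')
E
```

```text
t 31.25 pos [0.5137 0.1579 0.2545] rpy [-1.7981e+02  1.5000e-01  6.3900e+01] w 0.0398
shift [-1.6782  0.8059  0.0195] turn [6.000e-04 1.600e-03 7.939e-01] rows lin 11.161619727859758 rot 19.957808888934107
[ 0.31983087  0.09242879 -5.25213297] [ 0.05627167 -0.09948778  0.01878749]
```

View pics/w19.png

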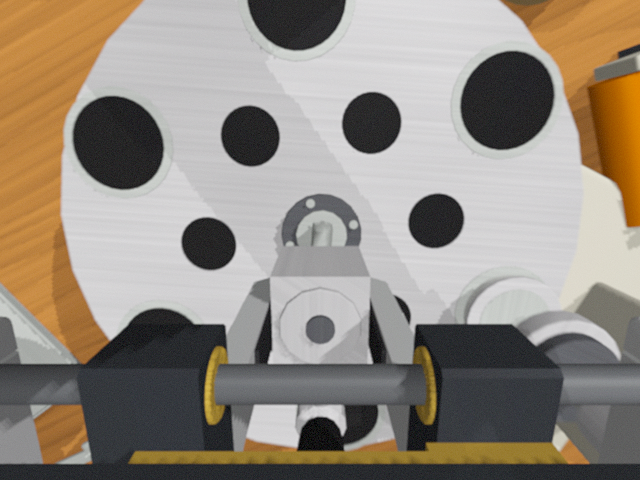

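```bash
python3 - <<'E'
from h import *
dialfit('w16',[(256.5,133),(375.5,127),(433,225),(210,236)],9.7)
dialfit('w19',[(250.5,136),(371.5,123),(436,221),(208.5,243.5)],9.7)
E
```

```text
w16 [0.5126 0.1584 9.8596 0.0986] 0.18446402612434798
w19 [0.513  0.158  9.7816 0.0991] 0.12094442561216834
```

servo_tool --targets "0 -0.04 0.02 -0.02 0 0 0.02; 0 -0.12 0.06 -0.04 0 0 0.05; 0 -0.22 0.11 -0.04 0 0 0.085; 0 -0.32 0.15 -0.04 0 0 0.12; 0 -0.42 0.2 -0.04 0 0 0.155; 0 -0.52 0.25 -0.04 0 0 0.19; 0 -0.62 0.3 -0.04 0 0 0.225; 0 -0.72 0.35 -0.04 0 0 0.26; 0 -0.81 0.39 -0.04 0 0 0.295; 0 -0.88 0.42 -0.04 0 0 0.33; 0 -0.94 0.45 -0.04 0 0 0.365; 0 -1 0.48 -0.04 0 0 0.4"

```text
time: 32.3
tool_pos: [0.5118, -0.1203, 0.2638]
ee_rot: [3.141, 0.002, -0.148]
wrist_force: [0.5, 0.1, -5.3]
width: 0.04
```

```bash
python3 - <<'E'
from h import *
plan([.51,-.3075,.2],-79)
E
```

```text
t 32.3 pos [ 0.5118 -0.1203  0.2638] rpy [ 1.7995e+02  1.1000e-01 -8.4500e+00] w 0.04
shift [0.1032 0.7414 0.2555] turn [0.0006 0.0004 0.3919] rows lin 4.742074766539397 rot 9.853003232362177
```

servo_tool --targets "0 0.01 0.08 0 0 0 0.035; 0 0.02 0.18 0 0 0 0.07; 0 0.04 0.28 0 0 0 0.105; 0 0.06 0.4 0.05 0 0 0.14; 0 0.07 0.52 0.1 0 0 0.175; 0 0.09 0.64 0.15 0 0 0.21; 0 0.1 0.74 0.2 0 0 0.245; 0 0.1 0.74 0.25 0 0 0.28; 0 0.1 0.74 0.25 0 0 0.315; 0 0.1 0.74 0.25 0 0 0.35; 0 0.1 0.74 0.25 0 0 0.39; 0 0.1 0.74 0.25 0 0 0.39"

```text
time: 33.3
tool_pos: [0.5106, -0.306, 0.201]
ee_rot: [3.139, 0.0, -1.369]
wrist_force: [-0.0, -0.3, -5.3]
width: 0.0396
```

servo_tool --targets "0 0 0 0 0 0 0; 0 0 0 0 0 0 0"

```text
time: 33.47
tool_pos: [0.5107, -0.3057, 0.2011]
ee_rot: [3.139, 0.0, -1.364]
wrist_force: [0.6, -0.3, -4.9]
width: 0.0403
```

```bash
python3 - <<'E'
from h import *
for c in ('top','wrist','scene'): snap(c,c+'20')
plan([.51,-.3075,.02],-79)
o=get_obs();T=np.array([.4726,-.315]);a=np.deg2rad(11.2);Rt=np.array([[np.cos(a),np.sin(a)],[-np.sin(a),np.cos(a)]])
p=np.array(o['tool_pos'][:2]);y=o['ee_rot'][2]-np.pi/2;print('hub',Rt@(p-T),'grip',Rt@(p+.08*np.array([np.cos(y),np.sin(y)])-T))
E
```

```text
t 33.62 pos [ 0.5108 -0.3056  0.2011] rpy [ 1.7987e+02  1.0000e-02 -7.8210e+01] w 0.0397
shift [0.007  0.0029 0.7243] turn [0.0007 0.0001 0.0044] rows lin 4.34240147564893 rot 0.11243016617110473
hub [0.03927561 0.00180745] grip [-0.04072009  0.00097855]
```

View pics/wrist20.png

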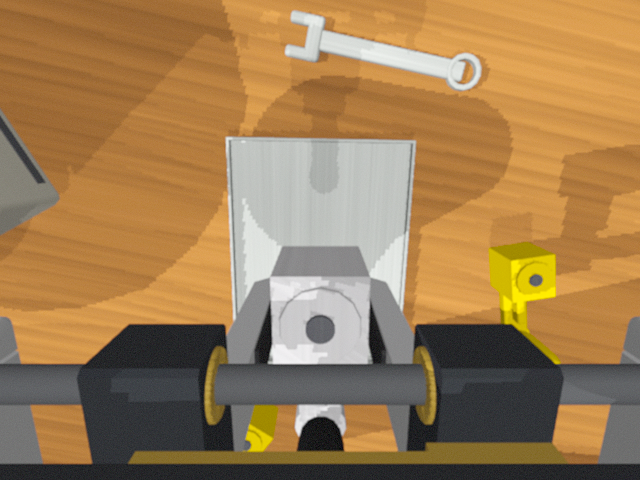

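View pics/scene20.png

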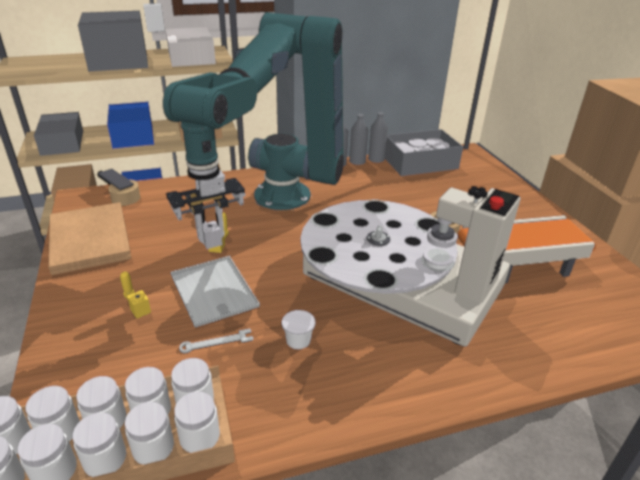

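servo_tool --targets "0 0.002 0.001 0.12 0 0 0; 0 0.005 0.002 0.25 0 0 0; 0 0.007 0.003 0.38 0 0 0; 0 0.007 0.003 0.5 0 0 0; 0 0.007 0.003 0.6 0 0 0; 0 0.007 0.003 0.66 0 0 0; 0 0.007 0.003 0.7 0 0 0; 0 0.007 0.003 0.72 0 0 0; 0 0.007 0.003 0.733 0 0 0; 0 0.007 0.003 0.733 0 0 0; 0 0.007 0.003 0.733 0 0 0"

```text
time: 34.53
tool_pos: [0.5108, -0.3082, 0.0192]
ee_rot: [3.141, -0.002, -1.366]
wrist_force: [0.3, -0.2, -5.4]
width: 0.0398
```

servo_tool --targets "0 0 0 0.004 0 0 0; 0 0 0 0.008 0 0 0; 0 0 0 0.008 0 0 0"

```text
time: 34.78
tool_pos: [0.5102, -0.3077, 0.0163]
ee_rot: [3.14, -0.0, -1.366]
wrist_force: [0.7, 0.1, -6.1]
width: 0.0398
```

servo_tool --targets "0 0 0 0.002 0 0 0; 0 0 0 0.004 0 0 0; 0 0 0 0.006 0 0 0; 0 0 0 0.006 0 0 0"

```text
time: 35.12
tool_pos: [0.5101, -0.3077, 0.015]
ee_rot: [3.139, -0.0, -1.366]
wrist_force: [-0.3, -0.0, -1.5]
width: 0.0398
```

servo_tool --targets "0 0 0 0.002 0 0 0; 0.5 0 0 0.002 0 0 0; 0.7 0 0 0.002 0 0 0; 1 0 0 0.002 0 0 0; 1 0 0 0 0 0 0; 1 0 0 0 0 0 0; 1 0 0 0 0 0 0; 1 0 0 -0.1 0 0 0; 1 0 0 -0.25 0 0 0; 1 0 0 -0.4 0 0 0; 1 0 0 -0.55 0 0 0; 1 0 0 -0.7 0 0 0"

```text
time: 36.12
tool_pos: [0.5101, -0.3073, 0.1909]
ee_rot: [3.139, 0.001, -1.366]
wrist_force: [0.5, -0.6, -0.2]
width: 0.0942
```

```bash
python3 - <<'E'
from h import *
plan([.555,.196,.40],100)
for c in ('top','wrist','scene'): snap(c,c+'21')
w=cv2.imread('pics/scene21.png');cv2.imwrite('pics/s21c.png',cv2.resize(w[240:340,140:290],None,fx=5,fy=5,interpolation=cv2.INTER_CUBIC))
E
```

```text
t 36.12 pos [ 0.5101 -0.3073  0.1909] rpy [ 1.7986e+02  3.0000e-02 -7.8280e+01] w 0.0942
shift [-1.9352 -0.5827 -0.8369] turn [-2.000e-04  1.200e-03 -9.905e-01] rows lin 13.114395927326935 rot 24.900023622119907
```

View pics/wrist21.png

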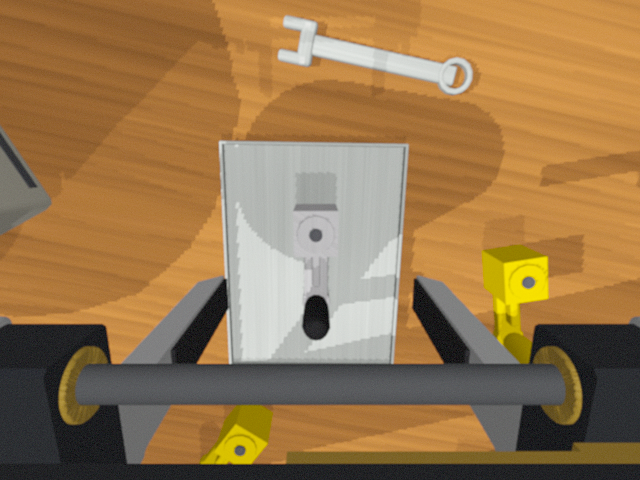

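View pics/s21c.png

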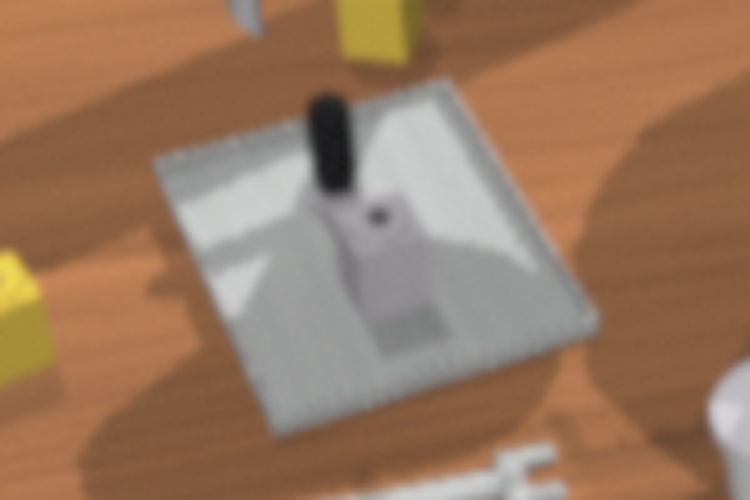

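```bash
python3 - <<'E'
from h import *
w=cv2.imread('pics/top21.png');cv2.imwrite('pics/t21c.png',cv2.resize(w[160:340,150:350],None,fx=3.3,fy=3.3,interpolation=cv2.INTER_CUBIC))
a=cv2.imread('pics/top0.png');
for n,(x0,y0,x1,y1) in dict(tape=(140,270,190,320),spare=(335,165,385,205),sp=(385,190,460,220)).items():
  d=cv2.absdiff(a[y0:y1,x0:x1],w[y0:y1,x0:x1]);print(n,d.mean(),d.max())
E
```

```text
tape 2.2065333333333332 19
spare 5.806 15
sp 6.8490370370370375 100
```

View pics/t21c.png

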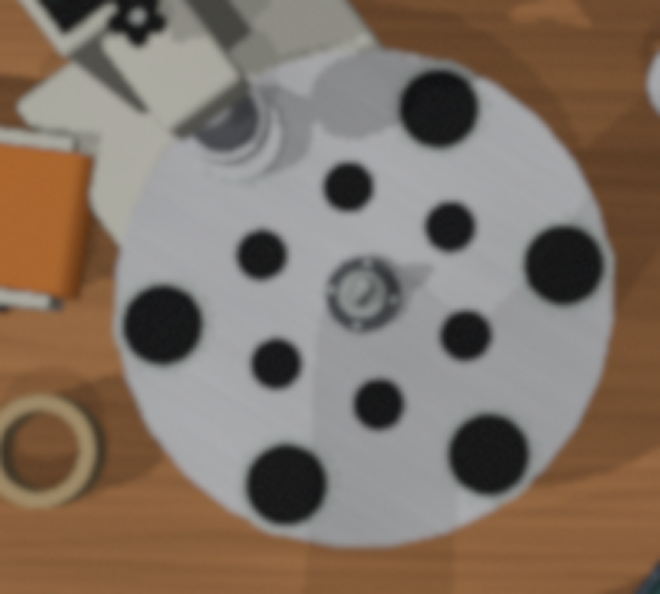

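```bash
python3 - <<'E'
from h import *
print(pix2w('w1',483,38,.004),pix2w('wrist21',456,75,.004))
a=cv2.imread('pics/top0.png');w=cv2.imread('pics/top21.png')
cv2.imwrite('pics/cmp.png',np.vstack([cv2.resize(i[185:225,385:465],None,fx=6,fy=6) for i in(a,w)]))
K,T=load('top21');ta=lambda x,y:(150+x/3.3,160+y/3.3)
for fn,px in(('top0',[(404,193),(472,278),(432,380),(322,398),(254,312),(296,210)]),('top21',[(348,187),(450,226),(465,335),(379,404),(276,363),(261,254)])):
  dialfit(fn,[ta(*p) for p in px],40 if fn=='top0' else 10)
E
```

```text
[ 0.67607994 -0.40920002  0.004     ] [ 0.67675183 -0.40967029  0.004     ]
top0 [ 0.5095  0.1599 40.1463  0.0979] 0.6199431666948918
top21 [0.5098 0.1601 9.8027 0.098 ] 0.5727973778014289
```

View pics/cmp.png

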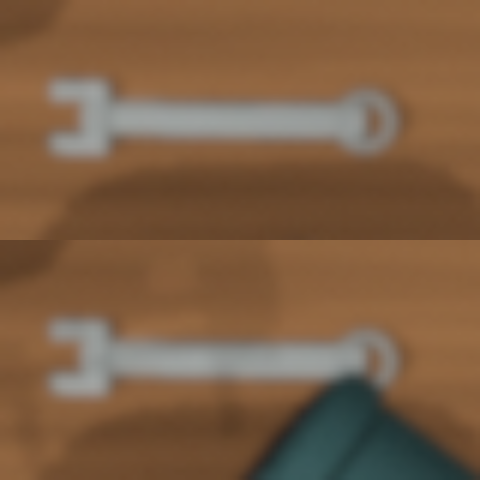

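```bash
python3 -c "
from bench import robot,get_obs
print(robot.close_job(), get_obs()['time'])"
```

```text
the job is handed in; nothing more can be done
the job is handed in; nothing more can be done
```

I fitted the crank fully home on the spindle, let go of it, took it by the handle and wound the dial about 149.6° counter-clockwise. Then I lifted the crank off and laid it back in the tray. I handed the job in at about 36 s of the 70 s allowed; it reported no verdict.

**Tub under the head:** My estimates put it about 0.7–1.0° past centre, roughly 2–3 mm, against the 8 mm allowed. The dial angle did not change when the crank came off (9.86° before, 9.78° after, 9.80° in the last top view).

**Crank:** It lies flat inside the tray rim, turned end for end from how it started. The gripper is open and clear of it.

**Other things on the bench:** The spanner, tape roll and spare tub look unmoved in the pictures.

**Checks that disagreed:**
- The cameras differed by 2–3 mm on where the spindle is. I corrected for this while fitting the crank, using the side force of about 7 N.
- A rough reading from the scene camera placed the tub up to about 2° off (6 mm). I trusted the closer wrist view instead.

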